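Lock the bayonet lid onto the filter housing

TASK

The lid of the small filter housing is off and stands on the bench: pick it up by its bar grip, set its plug into the housing's mouth, feel for where its two lugs drop into the slots of the ring, press it down against the spring and turn it clockwise until it locks, then let go, so that the spring holds the lid level in its locked position. Do it gently, without forcing the lid or the housing at any time, and leave the things standing round it as they are.

Things in the scene. Friction and masses are not known exactly. Their poses are not given: they have to be found in the camera images.
- housing: Filter housing fixed to the bench: square foot 130x130x10 mm, round metal body 92 mm across, 75 mm high in all; hose stubs along +-y (to 68 mm out, 34 mm up). Origin: centre of the foot's underside; z up along the mouth's axis. Nothing (lid or gripper) may press on it with over 80 N, all its contacts added up (both lugs count when twisting: 1 N m on the stop is about 60 N). 5 to 15 N does it, and 0.5 N m at the stop.
- housing_mouth (a point): Centre of the mouth, 75 mm above the housing's origin, level with the top of the bayonet ring; axes as the housing's. Bore 59 mm, edge chamfered 1.5 mm. Two opposite slots 15 mm wide, out to radius 37.8 mm, lie roughly along +x and -x, but turned by an unknown 0 to 0.42 rad either way (ring clamped by hand, it does not turn): this is not in the pose, find it by feel or look.
- ring_lip (a point): Point on the axis, 7 mm below the mouth: underside of the ring's lip. Lugs enter the slots within about 2.5 degrees. Once below the lip they turn only clockwise from above, about 50 degrees (0.87 rad) from the slots to a hard stop. There a pocket 3 mm deep, about 1.5 mm wider than the lug each side, takes each lug when the spring lifts it: locked, it cannot turn back.
- housing_floor (a point): Point on the axis, 25 mm below the mouth: the rigid floor on which the plug bottoms. Above it, 10 mm below the mouth, lies a sprung round plate 48 mm across that the plug pushes down: 3.6 N to start it, 0.6 N more for each mm, 15 mm of travel to the floor.
- lid_grip (a point): Centre of the bar grip of the loose lid (0.2 to 0.3 kg, 73 mm high, standing on its plug; z up). Bar 60 mm along the lid's x, 20 mm thick (y), 40 mm high, on a flange 80 mm across and 6 mm thick; this point is 20 mm above the flange, 53 mm above the plug's underside. The lid is the same after a half turn. It stands 109 mm above the housing's origin when locked and let go.
- lid_plug (a point): Centre of the underside of the lid's steel plug (axes as lid_grip). Plug 56 mm across, 27 mm high to the flange, foot chamfered 3 mm. Two lugs 12 mm wide, 7 mm high, out to radius 35.5 mm, along the lid's +x and -x in line with the bar, undersides 8 mm up. Its height below the mouth: lugs on top of the ring 8 mm, in the slots on the spring 10, lugs just below the lip 22, bottomed 25, locked 19.
- bottle: Bystander: glass bottle with an orange screw cap, 71 mm in diameter, 156 mm high, on the bench. Origin: centre of its underside.
- weighing_bottle: Bystander: small clear glass weighing bottle with a lid, 42 mm in diameter, 58 mm high, on the bench. Origin: centre of its underside.
- dish: Bystander: flat closed petri dish, 60 mm in diameter, 15 mm high, on the bench. Origin: centre of its underside.
Not all that is in view belongs to the job. Of the things like the part that bears lid_grip, leave any that is green or purple; of the rest the larger one is meant.

How it is judged:
On the way:
1. the lid's plug is in the mouth and pressed down against the spring until its lugs are below the lip of the ring (horizontal distance between lid_grip and housing_mouth below 0.004 m and z of lid_grip in the frame of housing below 0.1058 m), for 0.1 s.
At the end, for the whole second after the job is handed in: the lid is locked and let go: centred on the housing's mouth within 4 mm, level within 3.4 degrees, and lifted by the spring into the locking pockets, its grip point 107.5 to 111.5 mm above the housing's origin (109 nominal); the bystanders stand upright (horizontal distance between lid_grip and housing_mouth below 0.004 m and z of lid_grip in the frame of housing between 0.1075 and 0.1115 m and angle between lid_grip's own z axis and vertical below 0.06 rad and angle between each of bottle, weighing_bottle, dish's own z axis and vertical below 0.1 rad); the robot touches nothing.
It fails at once if the housing is pressed by anything with more than 80 N, its contacts added up (contact force between housing and anything else above 80 N).
It fails at once if a bystander is moved by more than 30 mm (distance of any of bottle, weighing_bottle, dish from where it was at the start of the episode above 0.03 m).
It also fails if it takes over 64 s, if anything falls off the work surface, if the arm or the gripper's body presses on something with over 40 N, if the wrist force passes 120 N, or if a joint passes its speed limit or range.

ROBOT

A 6-joint arm with a two-finger parallel gripper is mounted at the origin on a cart in front of the work surface, level with it; the furniture and walls round the work are solid. World frame = base frame: x ahead of the robot, y to its left, z up, the work surface at z = 0. Lengths are in m, angles in rad, forces in N, time in s.
With the tool pointing down it reaches from about 0.3 to 0.775 m from the base axis. Payload 14.6 kg.
Tool frame: the origin (TCP) lies at the very end of the fingers, on their centre line; the grasp point (between the pads) lies 19 mm behind it (bot.tcp_to_grasp is the z of the grasp point in the tool frame, in m); z points along the fingers, y is the direction in which the jaws open and shut (so a half turn about z gives the same grasp; the last joint's range is limited). The gripper opens to 94 mm and grips with 3 to 60 N. Pads are 16 mm wide; open, the fingers measure 119 mm over their backs; the gripper's body (75 mm by 177 mm) begins 78 mm behind the grasp point.
Start: joints at [-1.229, 0.3, 1.521, -0, 1.321, -0.067], TCP at [0.219, -0.505, 0.205] pointing down, gripper open.
Joint ranges: [-3.03, 3.03], [-0.79, 2.21], [0.23, 2.52], [-1.04, 4.18], [0, 3.07], [-2.55, 2.55]. Speed limits (rad/s): [2.22, 2.22, 2.57, 3.14, 3.14, 3.14].

INTERFACE

Orientations are given as [roll, pitch, yaw] about the fixed x, y, z axes, in that order (R = Rz(yaw) Ry(pitch) Rx(roll)).
In Python, from workcell import readout, eyes, bot gives the robot as it stands.
- The arm moves only by the tool carry_out, never from a script. Its argument "commands" is a list of rows, each an object of numbers: "ax", "ay", "az": the turn, a rotation vector about the tool's x, y, z in units of 6 degrees (1.0 is 6 degrees); "tx", "ty", "tz": the shift along the tool's x, y, z in units of 40 mm (1.0 is 40 mm); "jaw": the finger opening in mm, from 0 to 94. In form: [{"ax": .., "ay": .., "az": .., "tx": .., "ty": .., "tz": .., "jaw": ..}, ...]. A call has exactly 10 rows; each row shifts and turns the commanded pose from where the row before left it, along the tool's axes as they then stand; what a row does not reach is not made up. A row lasts 1/10 s, in which the tool goes at most 50 mm and 8.59 degrees, less where a joint would pass 70% of its speed; a pose out of reach is approached as far as the arm can. A call is refused whole if a number of a shift passes 1 or a number of a turn 1, either way. A call with a gripper value outside its range is refused whole. The fingers move at their own pace and stop on an object; the grip force is fixed at half the most. Time passes only in rows, so rows that do not move let the fingers close, or fill a call up. It gives the time, the measured TCP pose, the force and the opening at its end, in the units of the state.
- readout.sense(): the state, without advancing time (a new reading comes with each control period).
- eyes.grab_frame(name): name is "scene" or "top"; returns a dict with "image" (384x512x3 uint8, red, green, blue), "depth" (384x512 float32, m along the optical axis (not along the pixel's ray), 0 where there is no reading), "vertical_fov" (degrees; the focal length in pixels is half the picture's height over the tangent of half this angle, whatever the lens; pixels are square), "cx", "cy" (the principal point, pixels), "distortion" ([k1, k2, p1, p2, k3] as OpenCV has them; the pictures are not rectified), "view" (4x4, takes a point from world to camera coordinates). Camera axes: x right, y down, z forward; pixel columns grow to the right and rows downward; lengths in m; the calibration is good to about 2 mm. A picture is of the moment at which its call begins.
- bot.close_job(): hands the job in, once; it reports no verdict.
Trained networks look in the newest picture that a camera, given by its name, has taken for a name from the list of things; names that differ only in an ending like _2 or _b are one class to them, and where a whole thing is asked for, a point or a joint stands for the part that bears it (a point fixed in the world has none). Each returns a list of dicts, best first, with "score" (0 to 1); they miss things now and then, are a little off and sometimes report something else, mostly with a low value. They report only what shows in the picture. A call takes as long as a camera call. They do not tell look-alikes from the thing itself.
- eyes.cut_out(camera, label): "region" (384x512 bool, what is visible of it) and "bbox" ([left, top, width, height] in pixels, round what is visible of it).
The state is a dict: "clock": time; "joint_pos": joint angles; "dq": joint speeds; "tau": joint torques, N m; "position": TCP position; "ee_rot": TCP orientation; "ft_force": force on the tool from outside, world axes, zero at the start; "moment": the same for the moment, N m; "opening": finger opening in m.
Only numpy, scipy, OpenCV 4.12 (cv2) and the standard library are available. Lean on these libraries where they do the work, as an engineer would, in place of code of your own. Each camera call takes 0.05 s, during which the arm holds its last target. There are 200 camera calls.

## Working session

There is one attempt and no reset: what is moved stays moved. The work goes in short steps, Python scripts to look and compute and a tool call to move; the robot and the scene stay as the last step left them, time stands still between calls to the robot, and variables do not carry over. Pictures are saved under pics/ and viewed, about 8 in all and at most 12, crops included, and the job is handed in when it is done.

Besides the shell and the picture viewer there is one more tool, called after ">>>" by a JSON object that holds its "name" and its "arguments". carry_out: Moves the arm, as the interface text tells. Its arguments: {"type":"object","properties":{"commands":{"type":"array"}},"required":["commands"]}

```bash
mkdir -p pics; ls; cat > h.py <<'E'
import numpy as np, cv2
from workcell import readout, eyes, bot
def K(f):
    F=f["image"].shape[0]/2/np.tan(np.radians(f["vertical_fov"])/2)
    return np.array([[F,0,f["cx"]],[0,F,f["cy"]],[0,0,1.]])
def pts(f,mask=None):
    d=f["depth"]; m=(d>0) if mask is None else (mask&(d>0))
    v,u=np.nonzero(m); z=d[m]
    n=cv2.undistortPoints(np.stack([u,v],1).astype(np.float64)[:,None],K(f),np.array(f["distortion"],float))[:,0]
    c=np.c_[n*z[:,None],z]; V=np.array(f["view"])
    return (c-V[:3,3])@V[:3,:3], u, v
def proj(f,P):
    V=np.array(f["view"]); r=cv2.Rodrigues(V[:3,:3])[0]
    return cv2.projectPoints(np.array(P,float).reshape(-1,1,3),r,V[:3,3],K(f),np.array(f["distortion"],float))[0][:,0]
def save(n,im): cv2.imwrite("pics/"+n,cv2.cvtColor(im,cv2.COLOR_RGB2BGR))
E
python3 - <<'E'
from h import *
s=readout.sense(); print({k:np.round(v,4) for k,v in s.items()})
for c in ["scene","top"]:
    f=eyes.grab_frame(c); save(c+"0.png",f["image"])
    V=np.array(f["view"]); print(c,"cam at",-V[:3,:3].T@V[:3,3],f["vertical_fov"])
    for l in ["housing","lid_grip","bottle","weighing_bottle","dish"]:
        for r in eyes.cut_out(c,l):
            P,u,v=pts(f,r["region"])
            if len(P): print(c,l,round(r["score"],2),r["bbox"],np.round(np.median(P,0),3),np.round(np.percentile(P,2,0),3),np.round(np.percentile(P,98,0),3))
E
```

```text
pics
{'clock': np.float64(0.0), 'joint_pos': array([-1.2286,  0.3005,  1.5216,  0.    ,  1.3207, -0.0666]), 'dq': array([ 0.0011,  0.0008,  0.0001,  0.0032, -0.0003,  0.0002]), 'tau': array([ 2.00000e-03, -5.31806e+01, -3.52738e+01,  7.09000e-02,
        2.44000e-02, -1.00000e-04]), 'position': array([ 0.2185, -0.5044,  0.2049]), 'ee_rot': array([-3.1404e+00, -1.0000e-04,  4.0880e-01]), 'ft_force': array([ 0.7151,  0.143 , -0.2191]), 'moment': array([0.0412, 0.0019, 0.0092]), 'opening': np.float64(0.0938)}
scene cam at [-0.02376224  0.67464267  0.65082418] 50.02332357338216
scene housing 0.7 [280.4, 177.9, 59.8, 47.5] [ 0.494 -0.174  0.035] [ 0.444 -0.247  0.005] [ 0.572 -0.136  0.076]
scene housing 0.56 [173.3, 162.7, 22.2, 56.7] [0.739 0.072 0.084] [0.724 0.026 0.002] [0.846 0.09  0.155]
scene lid_grip 0.93 [186.8, 243.3, 33.0, 38.8] [0.53  0.203 0.036] [0.503 0.16  0.   ] [0.601 0.231 0.074]
scene lid_grip 0.87 [218.5, 222.4, 24.1, 26.3] [0.566 0.085 0.028] [0.547 0.026 0.001] [0.602 0.105 0.058]
scene lid_grip 0.72 [231.3, 265.7, 36.4, 34.5] [0.4   0.187 0.036] [0.373 0.153 0.004
[... 701 characters left out ...]
4  0.039] [ 0.449 -0.271  0.006] [ 0.577 -0.142  0.079]
top lid_grip 0.97 [153.4, 188.5, 27.6, 25.3] [0.54  0.186 0.036] [ 0.508  0.155 -0.   ] [0.579 0.23  0.076]
top lid_grip 0.89 [198.6, 184.4, 16.6, 17.3] [0.573 0.072 0.03 ] [0.552 0.048 0.021] [0.602 0.099 0.06 ]
top lid_grip 0.55 [150.3, 150.5, 22.6, 24.1] [0.652 0.219 0.028] [0.626 0.195 0.02 ] [0.681 0.253 0.06 ]
top bottle 0.76 [209.7, 110.0, 23.7, 37.7] [0.743 0.046 0.106] [0.725 0.016 0.014] [0.78  0.077 0.159]
top weighing_bottle 0.5 [214.9, 228.9, 18.1, 15.7] [0.453 0.013 0.043] [ 0.436 -0.004  0.036] [0.473 0.032 0.059]
top dish 0.83 [354.5, 160.3, 19.8, 14.4] [ 0.705 -0.385  0.014] [ 0.677 -0.415  0.   ] [ 0.733 -0.359  0.021]
```

```bash
python3 - <<'E'
import cv2, numpy as np
t=cv2.imread("pics/top0.png"); s=cv2.imread("pics/scene0.png")
a=cv2.resize(t[100:290,120:390],None,fx=2.9,fy=2.9,interpolation=cv2.INTER_CUBIC)
cv2.imwrite("pics/topc.png",a)
b=cv2.resize(s[140:320,130:370],None,fx=3.3,fy=3.3,interpolation=cv2.INTER_CUBIC)
cv2.imwrite("pics/scenec.png",b)
E
```

```text
(no output)
```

View pics/topc.png

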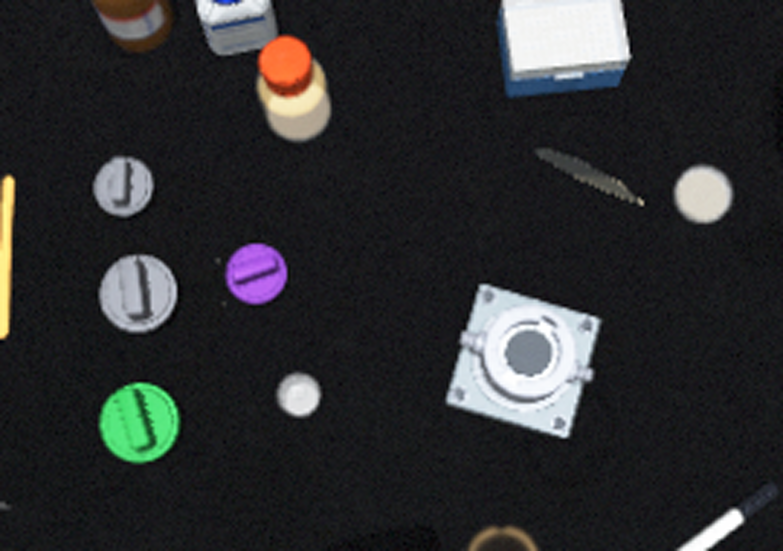

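View pics/scenec.png

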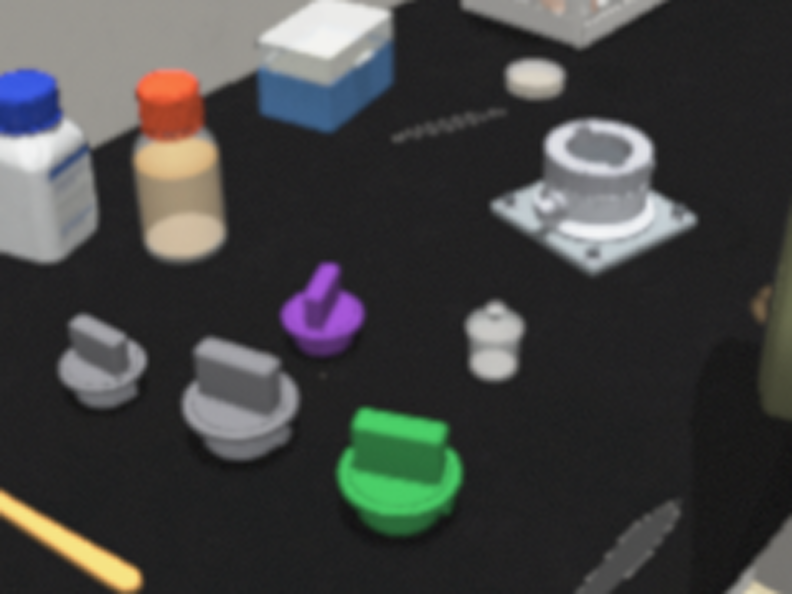

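```bash
cat > m.py <<'E'
from h import *
from scipy.optimize import least_squares
def circ(P):
    r=least_squares(lambda p:np.hypot(P[:,0]-p[0],P[:,1]-p[1])-p[2],[*P[:,:2].mean(0),.03],loss="soft_l1",f_scale=.002).x
    return np.round(r,4)
for c in ["top","scene"]:
    fs=[eyes.grab_frame(c) for _ in range(6)]
    L=[];H=[]
    for f in fs:
        P,u,v=pts(f)
        L.append(P[np.hypot(P[:,0]-.54,P[:,1]-.193)<.06]); H.append(P[np.hypot(P[:,0]-.51,P[:,1]+.205)<.11])
    L=np.vstack(L);H=np.vstack(H)
    bar=L[(L[:,2]>.068)]; r=cv2.minAreaRect(bar[:,:2].astype(np.float32)*1000); print(c,"bar",r,np.round(bar.mean(0),4),len(bar))
    q=bar[:,:2]-bar[:,:2].mean(0); w,E=np.linalg.eigh(q.T@q/len(q)); print(" yaw",np.arctan2(E[1,1],E[0,1]),np.sqrt(12*w))
    fl=L[(L[:,2]>.027)&(L[:,2]<.038)]; print(" flange",cv2.minEnclosingCircle(fl[:,:2].astype(np.float32)*1000),np.median(fl[:,2]))
    rt=H[(H[:,2]>.071)&(H[:,2]<.082)]; print(" ring",cv2.minEnclosingCircle(rt[:,:2].astype(np.float32)*1000),rt[:,:].mean(0),len(rt))
    ft=H[(H[:,2]>.005)&(H[:,2]<.016)]; print(" foot",cv2.minAreaRect(ft[:,:2].astype(np.float32)*1000))
    im=np.mean([f["image"] for f in fs],0).astype(np.float32)
    # rectified top-down map of ring plane z=.075, and bar plane z=.073
    out=[]
    for (x0,y0,z) in [(.51,-.205,.075),(.54,.193,.073)]:
        g=np.linspace(.075,-.075,300); X,Y=np.meshgrid(g,g,indexing="ij") # rows:+x up, cols:+y left
        uv=proj(fs[0],np.stack([x0+X,y0+Y,np.full_like(X,z)],-1)).astype(np.float32).reshape(300,300,2)
        out.append(cv2.remap(im,uv[...,0],uv[...,1],cv2.INTER_CUBIC).clip(0,255).astype(np.uint8))
    np.save(c+"map.npy",np.hstack(out))
a=np.vstack([np.load("topmap.npy"),np.load("scenemap.npy")]); save("maps.png",a)
E
python3 m.py
```

```text
top bar ((543.4589233398438, 191.10813903808594), (60.95387649536133, 21.154891967773438), 14.990975379943848) [0.5428 0.1908 0.0728] 817
 yaw -2.889909498447533 [0.02014976 0.05957518]
 flange ((542.9623413085938, 191.29122924804688), 41.12038040161133) 0.033770735117984584
 ring ((513.1775512695312, -207.3476104736328), 46.88261413574219) [ 0.51288464 -0.20676951  0.07556822] 2633
 foot ((510.99871826171875, -205.73956298828125), (216.68028259277344, 215.94155883789062), 4.94563102722168)
scene bar ((539.646728515625, 194.43882751464844), (60.53459548950195, 22.27178192138672), 14.36425495147705) [0.5382 0.1957 0.0725] 1007
 yaw -2.8819896143884844 [0.01969437 0.05816369]
 flange ((539.0144653320312, 195.1036834716797), 41.35292434692383) 0.03373938085205243
 ring ((512.4929809570312, -203.5718994140625), 49.0858154296875) [ 0.50864893 -0.200659    0.07405389] 1521
 foot ((519.288330078125, -214.2506103515625), (185.7089385986328, 188.9287872314453), 85.69969940185547)
```

View pics/maps.png

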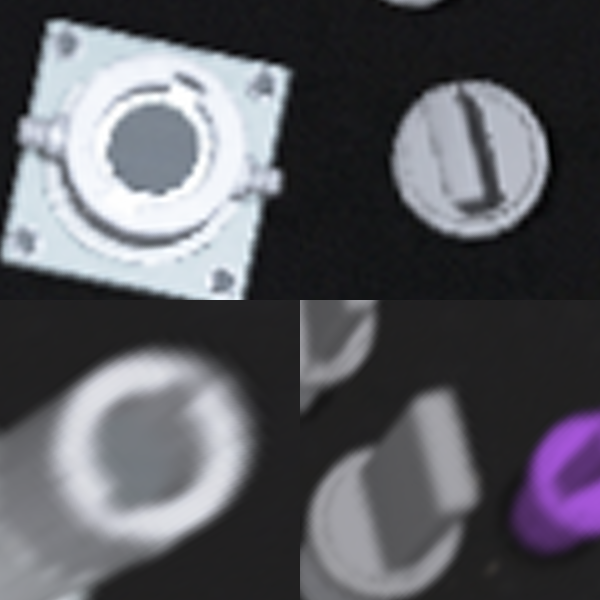

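Candidates (top picture px): large grey lid (167,201), small grey (162,164), green (168,245), purple (208,194). Choosing the large grey one; bar seen 60x20 mm at yaw ≈0.255. Now estimating the slot angle and the move to pre-grasp.

```bash
cat >> h.py <<'E'
def goto(x,y,z,yaw,cur=None):
    """print tool-frame shift (40mm units) and yaw turn (6deg units) from the present pose"""
    from scipy.spatial.transform import Rotation as R
    s=readout.sense() if cur is None else cur
    r=R.from_euler("xyz",s["ee_rot"]); d=r.inv().apply(np.array([x,y,z])-s["position"])
    dy=yaw-s["ee_rot"][2]
    t=(r.inv()*R.from_euler("xyz",[np.pi,0,yaw])).as_rotvec()
    print("pos",np.round(s["position"],4),"rot",np.round(s["ee_rot"],4),"F",np.round(s["ft_force"],2),"M",np.round(s["moment"],3),"t",round(float(s["clock"]),2),"open",round(float(s["opening"]),4))
    print("shift units",np.round(d/.04,3)," turn units",np.round(t/np.radians(6),3)," yaw turn az",round(-dy/np.radians(6),2), "j",np.round(s["joint_pos"],2))
E
python3 - <<'E'
from h import *
s=readout.sense(); goto(.541,.193,.13,.255+np.pi-2*np.pi)
c,t=[np.load(n+"map.npy")[:,:300].mean(2) for n in("scene","top")]
for n,m in(("top",t),("scene",c)):
    # ring outer circle fit
    b=cv2.GaussianBlur(m,(5,5),0)
    cx,cy=(153,148) if n=="top" else (152,445-300)
    a=np.radians(np.arange(-180,180,6))
    for r in (60,64,68,72):
        u=(cx-r*np.sin(a)).astype(np.float32);v=(cy-r*np.cos(a)).astype(np.float32) # angle ccw from +x
        print(n,r,cv2.remap(b.astype(np.float32),u[None],v[None],1)[0].astype(int).tolist())
E
```

```text
pos [ 0.2186 -0.5047  0.2054] rot [-3.1415 -0.      0.4088] F [-0.4  -0.46 -0.85] M [ 0.087 -0.     0.039] t 1.2 open 0.094
shift units [ 14.328 -12.801   1.886]  turn units [ 0.0000e+00 -1.0000e-03 -2.8531e+01]  yaw turn az 31.47 j [-1.23  0.3   1.52  0.    1.32 -0.07]
top 60 [242, 241, 242, 244, 245, 241, 240, 238, 231, 229, 223, 216, 218, 203, 192, 212, 211, 201, 210, 197, 184, 184, 188, 230, 254, 254, 254, 236, 147, 130, 136, 148, 144, 147, 174, 179, 188, 208, 212, 213, 232, 234, 243, 245, 242, 240, 242, 244, 243, 239, 242, 244, 243, 251, 253, 253, 253, 248, 240, 245]
top 64 [246, 245, 246, 246, 247, 246, 245, 243, 239, 238, 234, 234, 232, 225, 224, 223, 211, 210, 216, 193, 186, 183, 191, 225, 253, 252, 254, 241, 172, 184, 187, 192, 196, 196, 206, 224, 213, 229, 236, 234, 239, 235, 242, 243, 240, 237, 241, 244, 246, 245, 246, 248, 243, 251, 253, 253, 254, 248, 240, 246]
top 68 [247, 247, 247, 248, 248, 248, 249, 247, 246, 245, 244, 246, 244, 245, 243, 238, 232, 232, 234, 232, 225, 228, 226, 228, 239, 227, 227, 235, 224, 230, 228, 228, 233, 240, 242, 245, 245, 247, 248, 246, 246, 
[... 942 characters left out ...]
 190, 192, 194, 190, 189, 194, 193, 194, 192, 168, 143, 134, 131, 140, 164, 179]
scene 68 [212, 215, 219, 221, 221, 221, 221, 220, 220, 219, 218, 217, 219, 216, 212, 211, 213, 217, 217, 213, 211, 213, 205, 169, 147, 147, 157, 178, 204, 219, 220, 221, 220, 221, 221, 221, 222, 222, 222, 221, 216, 214, 210, 208, 205, 205, 204, 204, 203, 206, 205, 205, 202, 176, 151, 144, 145, 160, 187, 204]
scene 72 [220, 222, 223, 224, 224, 224, 224, 223, 222, 221, 221, 221, 221, 219, 218, 211, 213, 218, 217, 211, 210, 212, 205, 171, 151, 155, 169, 191, 210, 221, 221, 222, 221, 222, 223, 223, 224, 224, 224, 223, 222, 219, 218, 216, 216, 214, 212, 213, 211, 214, 215, 215, 212, 186, 165, 157, 163, 185, 205, 217]
```

>>> {"name": "carry_out", "arguments": {"commands": [{"tx": 0.72,"ty": -0.64,"jaw": 60},{"tx": 0.72,"ty": -0.64,"jaw": 60},{"tx": 0.72,"ty": -0.64,"jaw": 60},{"tx": 0.72,"ty": -0.64,"jaw": 60},{"tx": 0.72,"ty": -0.64,"jaw": 60},{"tx": 0.72,"ty": -0.64,"jaw": 60},{"tx": 0.72,"ty": -0.64,"jaw": 60},{"tx": 0.72,"ty": -0.64,"jaw": 60},{"tx": 0.72,"ty": -0.64,"jaw": 60},{"tx": 0.72,"ty": -0.64,"jaw": 60}]}}

```text
$.commands[0]: bad value
```

>>> {"name": "carry_out", "arguments": {"commands": [{"tx": 0.72,"ty": -0.64,"jaw": 60},{"tx": 0.72,"ty": -0.64,"jaw": 60},{"tx": 0.72,"ty": -0.64,"jaw": 60},{"tx": 0.72,"ty": -0.64,"jaw": 60},{"tx": 0.72,"ty": -0.64,"jaw": 60},{"tx": 0.72,"ty": -0.64,"jaw": 60},{"tx": 0.72,"ty": -0.64,"jaw": 60},{"tx": 0.72,"ty": -0.64,"jaw": 60},{"tx": 0.72,"ty": -0.64,"jaw": 60},{"tx": 0.72,"ty": -0.64,"jaw": 60}]}}

```text
$.commands[0]: bad value
```

>>> {"name": "carry_out", "arguments": {"commands": [{"az": -0.95,"jaw": 60},{"az": -0.95,"jaw": 60},{"az": -0.95,"jaw": 60},{"az": -0.95,"jaw": 60},{"az": -0.95,"jaw": 60},{"az": -0.95,"jaw": 60},{"az": -0.95,"jaw": 60},{"az": -0.95,"jaw": 60},{"az": -0.95,"jaw": 60},{"az": -0.95,"jaw": 60}]}}

```text
$.commands[0]: bad value
```

>>> {"name": "carry_out", "arguments": {"commands": [{"az": -0.95,"jaw": 60},{"az": -0.95,"jaw": 60},{"az": -0.95,"jaw": 60},{"az": -0.95,"jaw": 60},{"az": -0.95,"jaw": 60},{"az": -0.95,"jaw": 60},{"az": -0.95,"jaw": 60},{"az": -0.95,"jaw": 60},{"az": -0.95,"jaw": 60},{"az": -0.95,"jaw": 60}]}}

```text
$.commands[0]: bad value
```

>>> {"name": "carry_out", "arguments": {"commands": [{"az": -0.95,"tz": 0.1,"jaw": 60},{"az": -0.95,"tz": 0.1,"jaw": 60},{"az": -0.95,"tz": 0.1,"jaw": 60},{"az": -0.95,"tz": 0.2,"jaw": 60},{"az": -0.95,"tz": 0.2,"jaw": 60},{"az": -0.95,"tz": 0.2,"jaw": 60},{"az": -0.95,"tz": 0.2,"jaw": 60},{"az": -0.95,"tz": 0.2,"jaw": 60},{"az": -0.5,"tz": 0.2,"jaw": 60},{"jaw": 60}]}}

```text
$.commands[0]: bad value
```

```bash
python3 - <<'E'
from h import *
goto(.541,.193,.041,.255-np.pi)
o=[]
for c in("scene","top"):
    f=eyes.grab_frame(c); p=proj(f,[.541,.193,.08])[0]; x,y=int(p[0])-45,int(p[1])-45
    im=f["image"].copy(); 
    # project TCP
    t=proj(f,readout.sense()["position"])[0]; cv2.circle(im,tuple(int(i) for i in t),1,(255,0,0),-1)
    o.append(cv2.resize(im[y:y+90,x:x+90],(400,400),interpolation=cv2.INTER_CUBIC))
save("pre.png",np.hstack(o))
E
```

```text
pos [ 0.2186 -0.5047  0.2054] rot [-3.1415 -0.      0.4088] F [-0.4  -0.46 -0.85] M [ 0.087 -0.     0.039] t 1.2 open 0.094
shift units [ 14.328 -12.801   4.111]  turn units [ 0.0000e+00 -1.0000e-03 -2.8531e+01]  yaw turn az 31.47 j [-1.23  0.3   1.52  0.    1.32 -0.07]
```

View pics/pre.png

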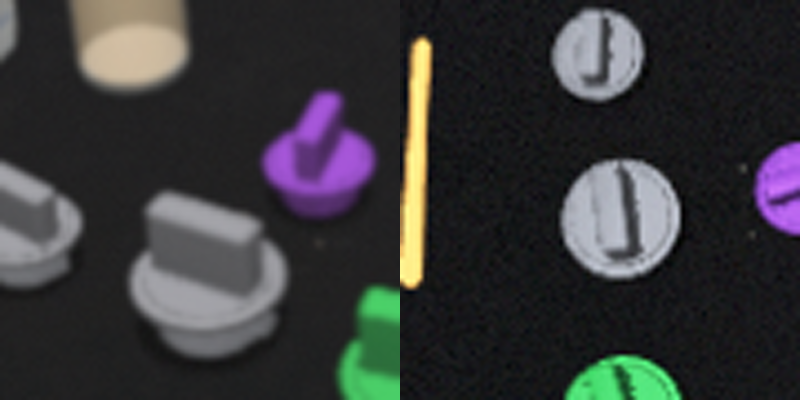

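The moves were refused because every row needs all seven numbers. The crop does confirm the choice, the large grey lid.

>>> {"name": "carry_out", "arguments": {"commands": [{"ax": 0,"ay": 0,"az": 0,"tx": 0.72,"ty": -0.64,"tz": 0,"jaw": 60},{"ax": 0,"ay": 0,"az": 0,"tx": 0.72,"ty": -0.64,"tz": 0,"jaw": 60},{"ax": 0,"ay": 0,"az": 0,"tx": 0.72,"ty": -0.64,"tz": 0,"jaw": 60},{"ax": 0,"ay": 0,"az": 0,"tx": 0.72,"ty": -0.64,"tz": 0,"jaw": 60},{"ax": 0,"ay": 0,"az": 0,"tx": 0.72,"ty": -0.64,"tz": 0,"jaw": 60},{"ax": 0,"ay": 0,"az": 0,"tx": 0.72,"ty": -0.64,"tz": 0,"jaw": 60},{"ax": 0,"ay": 0,"az": 0,"tx": 0.72,"ty": -0.64,"tz": 0,"jaw": 60},{"ax": 0,"ay": 0,"az": 0,"tx": 0.72,"ty": -0.64,"tz": 0,"jaw": 60},{"ax": 0,"ay": 0,"az": 0,"tx": 0.72,"ty": -0.64,"tz": 0,"jaw": 60},{"ax": 0,"ay": 0,"az": 0,"tx": 0.72,"ty": -0.64,"tz": 0,"jaw": 60}]}}

```text
clock: 2.3
position: [0.3815, -0.1538, 0.2057]
ee_rot: [3.141, -0.0, 0.409]
ft_force: [-0.0, -0.2, 0.0]
opening: 0.0603
```

>>> {"name": "carry_out", "arguments": {"commands": [{"ax": 0,"ay": 0,"az": 0,"tx": 0.72,"ty": -0.64,"tz": 0,"jaw": 60},{"ax": 0,"ay": 0,"az": 0,"tx": 0.72,"ty": -0.64,"tz": 0,"jaw": 60},{"ax": 0,"ay": 0,"az": 0,"tx": 0.72,"ty": -0.64,"tz": 0,"jaw": 60},{"ax": 0,"ay": 0,"az": 0,"tx": 0.72,"ty": -0.64,"tz": 0,"jaw": 60},{"ax": 0,"ay": 0,"az": 0,"tx": 0.72,"ty": -0.64,"tz": 0,"jaw": 60},{"ax": 0,"ay": 0,"az": 0,"tx": 0.72,"ty": -0.64,"tz": 0,"jaw": 60},{"ax": 0,"ay": 0,"az": 0,"tx": 0.72,"ty": -0.64,"tz": 0,"jaw": 60},{"ax": 0,"ay": 0,"az": 0,"tx": 0.72,"ty": -0.64,"tz": 0,"jaw": 60},{"ax": 0,"ay": 0,"az": 0,"tx": 0.72,"ty": -0.64,"tz": 0,"jaw": 60},{"ax": 0,"ay": 0,"az": 0,"tx": 0.72,"ty": -0.64,"tz": 0,"jaw": 60}]}}

```text
clock: 3.3
position: [0.5441, 0.1957, 0.2055]
ee_rot: [3.142, -0.0, 0.409]
ft_force: [0.2, -1.2, 0.5]
opening: 0.0598
```

>>> {"name": "carry_out", "arguments": {"commands": [{"ax": 0,"ay": 0,"az": -0.95,"tx": 0,"ty": 0,"tz": 0,"jaw": 60},{"ax": 0,"ay": 0,"az": -0.95,"tx": 0,"ty": 0,"tz": 0,"jaw": 60},{"ax": 0,"ay": 0,"az": -0.95,"tx": 0,"ty": 0,"tz": 0,"jaw": 60},{"ax": 0,"ay": 0,"az": -0.95,"tx": 0,"ty": 0,"tz": 0,"jaw": 60},{"ax": 0,"ay": 0,"az": -0.95,"tx": 0,"ty": 0,"tz": 0,"jaw": 60},{"ax": 0,"ay": 0,"az": -0.95,"tx": 0,"ty": 0,"tz": 0,"jaw": 60},{"ax": 0,"ay": 0,"az": -0.95,"tx": 0,"ty": 0,"tz": 0,"jaw": 60},{"ax": 0,"ay": 0,"az": -0.95,"tx": 0,"ty": 0,"tz": 0,"jaw": 60},{"ax": 0,"ay": 0,"az": -0.95,"tx": 0,"ty": 0,"tz": 0,"jaw": 60},{"ax": 0,"ay": 0,"az": -0.95,"tx": 0,"ty": 0,"tz": 0,"jaw": 60}]}}

```text
clock: 4.3
position: [0.5436, 0.1941, 0.2054]
ee_rot: [-3.142, 0.0, 1.408]
ft_force: [-0.7, -0.1, 0.7]
opening: 0.0601
```

>>> {"name": "carry_out", "arguments": {"commands": [{"ax": 0,"ay": 0,"az": -0.95,"tx": 0,"ty": 0,"tz": 0,"jaw": 60},{"ax": 0,"ay": 0,"az": -0.95,"tx": 0,"ty": 0,"tz": 0,"jaw": 60},{"ax": 0,"ay": 0,"az": -0.95,"tx": 0,"ty": 0,"tz": 0,"jaw": 60},{"ax": 0,"ay": 0,"az": -0.95,"tx": 0,"ty": 0,"tz": 0,"jaw": 60},{"ax": 0,"ay": 0,"az": -0.95,"tx": 0,"ty": 0,"tz": 0,"jaw": 60},{"ax": 0,"ay": 0,"az": -0.95,"tx": 0,"ty": 0,"tz": 0,"jaw": 60},{"ax": 0,"ay": 0,"az": -0.95,"tx": 0,"ty": 0,"tz": 0,"jaw": 60},{"ax": 0,"ay": 0,"az": -0.95,"tx": 0,"ty": 0,"tz": 0,"jaw": 60},{"ax": 0,"ay": 0,"az": -0.95,"tx": 0,"ty": 0,"tz": 0,"jaw": 60},{"ax": 0,"ay": 0,"az": -0.95,"tx": 0,"ty": 0,"tz": 0,"jaw": 60}]}}

```text
clock: 5.3
position: [0.5436, 0.1941, 0.2054]
ee_rot: [-3.142, -0.0, 2.403]
ft_force: [-0.2, -0.3, 0.3]
opening: 0.0596
```

>>> {"name": "carry_out", "arguments": {"commands": [{"ax": 0,"ay": 0,"az": -0.95,"tx": 0,"ty": 0,"tz": 0.2,"jaw": 60},{"ax": 0,"ay": 0,"az": -0.95,"tx": 0,"ty": 0,"tz": 0.2,"jaw": 60},{"ax": 0,"ay": 0,"az": -0.95,"tx": 0,"ty": 0,"tz": 0.2,"jaw": 60},{"ax": 0,"ay": 0,"az": -0.95,"tx": 0,"ty": 0,"tz": 0.2,"jaw": 60},{"ax": 0,"ay": 0,"az": -0.95,"tx": 0,"ty": 0,"tz": 0.2,"jaw": 60},{"ax": 0,"ay": 0,"az": -0.95,"tx": 0,"ty": 0,"tz": 0.2,"jaw": 60},{"ax": 0,"ay": 0,"az": -0.95,"tx": 0,"ty": 0,"tz": 0.2,"jaw": 60},{"ax": 0,"ay": 0,"az": -0.95,"tx": 0,"ty": 0,"tz": 0.2,"jaw": 60},{"ax": 0,"ay": 0,"az": -0.95,"tx": 0,"ty": 0,"tz": 0.2,"jaw": 60},{"ax": 0,"ay": 0,"az": 0,"tx": 0,"ty": 0,"tz": 0,"jaw": 60}]}}

```text
clock: 6.3
position: [0.5432, 0.194, 0.1325]
ee_rot: [-3.141, -0.002, -2.988]
ft_force: [0.2, -0.6, -0.5]
opening: 0.0599
```

```bash
python3 - <<'E'
from h import *
goto(.541,.193,.041,.255-np.pi)
o=[]
for c in("scene","top"):
    f=eyes.grab_frame(c); p=proj(f,[.541,.193,.08])[0]; x,y=int(p[0])-45,int(p[1])-45
    im=f["image"].copy(); 
    t=proj(f,readout.sense()["position"])[0]; cv2.circle(im,tuple(int(round(i)) for i in t),1,(255,0,0),-1)
    o.append(cv2.resize(im[y:y+90,x:x+90],(400,400),interpolation=cv2.INTER_CUBIC))
save("pre2.png",np.hstack(o))
E
```

```text
pos [0.5432 0.194  0.1325] rot [-3.1414e+00 -1.7000e-03 -2.9878e+00] F [ 0.18 -0.57 -0.49] M [ 0.08  -0.122 -0.002] t 6.3 open 0.0599
shift units [ 0.054 -0.015  2.287]  turn units [-0.001 -0.016 -0.967]  yaw turn az -0.97 j [ 0.28  0.43  1.52  0.    1.19 -1.45]
```

View pics/pre2.png

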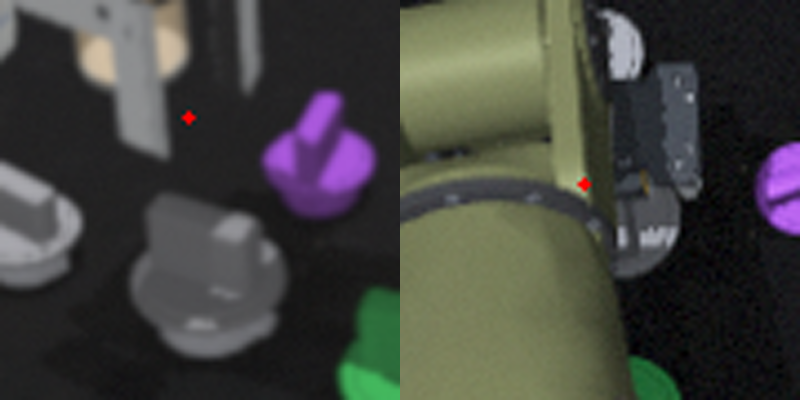

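```bash
python3 - <<'E'
from h import *
from scipy.spatial.transform import Rotation as R
s=readout.sense(); r=R.from_euler("xyz",s["ee_rot"])
A=[]
for i in range(4):
    f=eyes.grab_frame("scene"); P,u,v=pts(f); T=r.inv().apply(P-s["position"]); k=(np.abs(T[:,0])<.05)&(np.abs(T[:,1])<.07)&(T[:,2]>-.035)&(T[:,2]<.006)
    A.append(T[k])
A=np.vstack(A)
for sg in(1,-1):
    B=A[A[:,1]*sg>0.01]; print(sg,len(B),"z max",np.percentile(B[:,2],[90,97,99]),"\n x",np.round(np.percentile(B[:,0],[2,5,10,50,90,95,98]),4),"\n y",np.round(np.percentile(B[:,1],[2,5,10,25,50,75,90,95,98]),4))
B=A[(A[:,1]>.01)]
print(np.histogram2d(B[:,0],B[:,1],bins=[np.arange(-.02,.022,.003),np.arange(.01,.06,.003)])[0].astype(int)); B=A[(A[:,1]<-.01)]
print(np.histogram2d(B[:,0],B[:,1],bins=[np.arange(-.02,.022,.003),np.arange(-.058,-.01,.003)])[0].astype(int))
E
```

```text
1 437 z max [-0.01014538 -0.00607342 -0.002563  ] 
 x [-0.0077 -0.0064 -0.0047  0.0075  0.0116  0.0118  0.0122] 
 y [0.0311 0.0319 0.0331 0.037  0.0407 0.0415 0.0422 0.0425 0.0429]
-1 468 z max [-0.00487104 -0.0020788  -0.00096539] 
 x [-0.0081 -0.0071 -0.0058  0.0046  0.0098  0.0102  0.0107] 
 y [-0.0401 -0.0386 -0.0368 -0.0326 -0.0307 -0.0296 -0.0289 -0.0285 -0.0278]
[[ 0  0  0  0  0  0  0  0  0  0  0  0  0  0  0  0]
 [ 0  0  0  0  0  0  0  0  0  0  0  0  0  0  0  0]
 [ 0  0  0  0  0  0  0  0  0  0  0  0  0  0  0  0]
 [ 0  0  0  0  0  0  0  0  0  3  3  0  0  0  0  0]
 [ 0  0  0  0  0  0  0  0  0  1 34  0  0  0  0  0]
 [ 0  0  0  0  0  0  0  0  0  3 33  1  0  0  0  0]
 [ 0  0  0  0  0  0  0  0  0  3 37  2  0  0  0  0]
 [ 0  0  0  0  0  0  0  0  0  4 41  1  0  0  0  0]
 [ 0  0  0  0  0  0  0  0  0  4 35  3  0  0  0  0]
 [ 0  0  0  0  0  0  3  6  1  4 41  0  0  0  0  0]
 [ 0  0  0  0  0  0  6 44 47 38 35  1  0  0  0  0]
 [ 0  0  0  0  0  0  0  1  1  0  1  0  0  0  0  0]
 [ 0  0  0  0  0  0  0  0  0  0  0  0  0  0  0  0]]
[[ 0  0  0  0  0  0  0  0  0  0  0  0  0  0  0]
 [ 0  0  0  0  0  0  0  0  0  0  0  0  0  0  0]
 [ 0  0  0  0  0  0  0  0  1  0  0  0  0  0  0]
 [ 0  0  0  0  0  0  0  0  6  3  0  0  0  0  0]
 [ 0  0  0  0  0  0  0  0 12 41  1  0  0  0  0]
 [ 0  0  0  0  0  0  0  0 10 41  0  0  0  0  0]
 [ 0  0  0  0  0  0  0  0 11 42  2  0  0  0  0]
 [ 0  0  1  0  0  0  0  0 11 38  2  0  0  0  0]
 [ 0  0  0  0  0  0  0  1 14 40  4  0  0  0  0]
 [ 0  0  0  0  0 10 28 35 39 42  2  0  0  0  0]
 [ 0  0  0  0  0  0  7  7 11  6  0  0  0  0  0]
 [ 0  0  0  0  0  0  0  0  0  0  0  0  0  0  0]
 [ 0  0  0  0  0  0  0  0  0  0  0  0  0  0  0]]
```

>>> {"name": "carry_out", "arguments": {"commands": [{"ax": 0,"ay": 0,"az": -0.97,"tx": 0,"ty": 0,"tz": 0,"jaw": 60},{"ax": 0,"ay": 0,"az": 0,"tx": 0.035,"ty": 0.035,"tz": 0.25,"jaw": 60},{"ax": 0,"ay": 0,"az": 0,"tx": 0,"ty": 0,"tz": 0.35,"jaw": 60},{"ax": 0,"ay": 0,"az": 0,"tx": 0,"ty": 0,"tz": 0.4,"jaw": 60},{"ax": 0,"ay": 0,"az": 0,"tx": 0,"ty": 0,"tz": 0.4,"jaw": 60},{"ax": 0,"ay": 0,"az": 0,"tx": 0,"ty": 0,"tz": 0.4,"jaw": 60},{"ax": 0,"ay": 0,"az": 0,"tx": 0,"ty": 0,"tz": 0.25,"jaw": 60},{"ax": 0,"ay": 0,"az": 0,"tx": 0,"ty": 0,"tz": 0.14,"jaw": 60},{"ax": 0,"ay": 0,"az": 0,"tx": 0,"ty": 0,"tz": 0.1,"jaw": 60},{"ax": 0,"ay": 0,"az": 0,"tx": 0,"ty": 0,"tz": 0,"jaw": 40}]}}

```text
clock: 7.6
position: [0.5419, 0.1951, 0.0416]
ee_rot: [3.142, -0.0, -2.888]
ft_force: [-0.9, -0.2, 0.4]
opening: 0.055
```

>>> {"name": "carry_out", "arguments": {"commands": [{"ax": 0,"ay": 0,"az": 0,"tx": 0,"ty": 0,"tz": 0,"jaw": 30},{"ax": 0,"ay": 0,"az": 0,"tx": 0,"ty": 0,"tz": 0,"jaw": 26},{"ax": 0,"ay": 0,"az": 0,"tx": 0,"ty": 0,"tz": 0,"jaw": 24},{"ax": 0,"ay": 0,"az": 0,"tx": 0,"ty": 0,"tz": 0,"jaw": 22},{"ax": 0,"ay": 0,"az": 0,"tx": 0,"ty": 0,"tz": 0,"jaw": 20},{"ax": 0,"ay": 0,"az": 0,"tx": 0,"ty": 0,"tz": 0,"jaw": 15},{"ax": 0,"ay": 0,"az": 0,"tx": 0,"ty": 0,"tz": 0,"jaw": 10},{"ax": 0,"ay": 0,"az": 0,"tx": 0,"ty": 0,"tz": 0,"jaw": 10},{"ax": 0,"ay": 0,"az": 0,"tx": 0,"ty": 0,"tz": 0,"jaw": 10},{"ax": 0,"ay": 0,"az": 0,"tx": 0,"ty": 0,"tz": 0,"jaw": 10}]}}

```text
clock: 8.6
position: [0.5421, 0.195, 0.042]
ee_rot: [-3.141, 0.0, -2.888]
ft_force: [2.0, -3.3, 4.5]
opening: 0.0199
```

```bash
python3 - <<'E'
from h import *
goto(.511,-.205,.2,-.51+np.pi)
E
```

```text
pos [0.5421 0.195  0.042 ] rot [-3.1414e+00  4.0000e-04 -2.8878e+00] F [ 2.03 -3.31  4.54] M [-0.542 -0.367  0.083] t 8.6 open 0.0199
shift units [ 3.262 -9.486 -3.949]  turn units [-0.000e+00  4.000e-03  7.294e+00]  yaw turn az -52.71 j [ 0.28  0.54  1.59 -0.    1.01 -1.54]
```

>>> {"name": "carry_out", "arguments": {"commands": [{"ax": 0,"ay": 0,"az": 0,"tx": 0,"ty": 0,"tz": -0.2,"jaw": 10},{"ax": 0,"ay": 0,"az": 0.5,"tx": 0,"ty": 0,"tz": -0.4,"jaw": 10},{"ax": 0,"ay": 0,"az": 0.9,"tx": 0,"ty": 0,"tz": -0.5,"jaw": 10},{"ax": 0,"ay": 0,"az": 0.9,"tx": 0,"ty": 0,"tz": -0.5,"jaw": 10},{"ax": 0,"ay": 0,"az": 0.9,"tx": 0,"ty": 0,"tz": -0.5,"jaw": 10},{"ax": 0,"ay": 0,"az": 0.9,"tx": 0,"ty": 0,"tz": -0.5,"jaw": 10},{"ax": 0,"ay": 0,"az": 0.9,"tx": 0,"ty": 0,"tz": -0.5,"jaw": 10},{"ax": 0,"ay": 0,"az": 0.9,"tx": 0,"ty": 0,"tz": -0.4,"jaw": 10},{"ax": 0,"ay": 0,"az": 0.9,"tx": 0,"ty": 0,"tz": -0.3,"jaw": 10},{"ax": 0,"ay": 0,"az": 0.5,"tx": 0,"ty": 0,"tz": -0.1,"jaw": 10}]}}

```text
clock: 9.6
position: [0.5419, 0.1955, 0.1993]
ee_rot: [3.14, 0.0, 2.627]
ft_force: [-0.1, -0.8, -2.8]
opening: 0.0197
```

```bash
python3 - <<'E'
from h import *
goto(.511,-.2055,.165,-.51+np.pi)
E
```

```text
pos [0.5419 0.1955 0.1993] rot [3.1404e+00 4.0000e-04 2.6275e+00] F [-0.1  -0.78 -2.78] M [ 0.029 -0.165 -0.053] t 9.6 open 0.0197
shift units [-4.257 -9.109  0.849]  turn units [ 0.011  0.003 -0.039]  yaw turn az -0.04 j [ 0.28  0.36  1.45  0.    1.33 -0.77]
```

>>> {"name": "carry_out", "arguments": {"commands": [{"ax": 0,"ay": 0,"az": 0,"tx": -0.15,"ty": -0.32,"tz": 0,"jaw": 10},{"ax": 0,"ay": 0,"az": 0,"tx": -0.3,"ty": -0.64,"tz": 0,"jaw": 10},{"ax": 0,"ay": 0,"az": 0,"tx": -0.4,"ty": -0.86,"tz": 0,"jaw": 10},{"ax": 0,"ay": 0,"az": 0,"tx": -0.45,"ty": -0.96,"tz": 0,"jaw": 10},{"ax": 0,"ay": 0,"az": 0,"tx": -0.45,"ty": -0.96,"tz": 0,"jaw": 10},{"ax": 0,"ay": 0,"az": 0,"tx": -0.45,"ty": -0.96,"tz": 0,"jaw": 10},{"ax": 0,"ay": 0,"az": 0,"tx": -0.45,"ty": -0.96,"tz": 0,"jaw": 10},{"ax": 0,"ay": 0,"az": 0,"tx": -0.45,"ty": -0.96,"tz": 0,"jaw": 10},{"ax": 0,"ay": 0,"az": 0,"tx": -0.45,"ty": -0.96,"tz": 0,"jaw": 10},{"ax": 0,"ay": 0,"az": 0,"tx": -0.35,"ty": -0.75,"tz": 0,"jaw": 10}]}}

```text
clock: 10.6
position: [0.5138, -0.1744, 0.1974]
ee_rot: [-3.141, -0.001, 2.632]
ft_force: [0.8, 1.0, -2.6]
opening: 0.0198
```

>>> {"name": "carry_out", "arguments": {"commands": [{"ax": 0,"ay": 0,"az": 0,"tx": -0.25,"ty": -0.54,"tz": 0,"jaw": 10},{"ax": 0,"ay": 0,"az": 0,"tx": -0.1,"ty": -0.24,"tz": 0,"jaw": 10},{"ax": 0,"ay": 0,"az": -0.04,"tx": 0,"ty": 0,"tz": 0.2,"jaw": 10},{"ax": 0,"ay": 0,"az": 0,"tx": 0,"ty": 0,"tz": 0.3,"jaw": 10},{"ax": 0,"ay": 0,"az": 0,"tx": 0,"ty": 0,"tz": 0.3,"jaw": 10},{"ax": 0,"ay": 0,"az": 0,"tx": 0,"ty": 0,"tz": 0.05,"jaw": 10},{"ax": 0,"ay": 0,"az": 0,"tx": 0,"ty": 0,"tz": 0,"jaw": 10},{"ax": 0,"ay": 0,"az": 0,"tx": 0,"ty": 0,"tz": 0,"jaw": 10},{"ax": 0,"ay": 0,"az": 0,"tx": 0,"ty": 0,"tz": 0,"jaw": 10},{"ax": 0,"ay": 0,"az": 0,"tx": 0,"ty": 0,"tz": 0,"jaw": 10}]}}

```text
clock: 11.6
position: [0.5123, -0.2059, 0.1642]
ee_rot: [3.141, 0.001, 2.635]
ft_force: [0.0, 0.5, -2.4]
opening: 0.0198
```

```bash
python3 - <<'E'
from h import *
goto(.511,-.2055,.165,-.51+np.pi)
o=[]
s=readout.sense(); g=s["position"]
for c in("scene","top"):
    fs=[eyes.grab_frame(c) for _ in range(4)]; f=fs[0]; im=np.mean([x["image"] for x in fs],0).astype(np.uint8)
    np.save(c+"hold.npy",im)
    p=proj(f,[.511,-.205,.11])[0]; x,y=int(p[0])-45,int(p[1])-45
    o.append(cv2.resize(im[y:y+90,x:x+90],(400,400),interpolation=cv2.INTER_CUBIC))
    P=np.vstack([pts(x)[0] for x in fs]); k=np.hypot(*(P[:,:2]-[.511,-.205]).T)<.07; P=P[k]
    # lid: flange outline, z relative to TCP
    z=P[:,2]-g[2]
    fl=P[(z>-.018)&(z<-.005)]; print(c,"flange",len(fl),cv2.minEnclosingCircle(fl[:,:2].astype(np.float32)*1000) if len(fl)>5 else 0,np.round(fl.mean(0),4))
    rt=P[(P[:,2]>.071)&(P[:,2]<.08)]; print("ring",len(rt),cv2.minEnclosingCircle(rt[:,:2].astype(np.float32)*1000) if len(rt)>5 else 0)
save("hold.png",np.hstack(o))
E
```

```text
pos [ 0.5123 -0.2059  0.1642] rot [3.1415e+00 6.0000e-04 2.6352e+00] F [ 0.04  0.53 -2.38] M [ 0.036 -0.105 -0.007] t 11.6 open 0.0198
shift units [ 0.033 -0.008 -0.02 ]  turn units [0.001 0.006 0.035]  yaw turn az 0.03 j [-0.45  0.34  1.57  0.    1.23 -1.51]
scene flange 933 ((509.6434020996094, -204.15184020996094), 41.893646240234375) [ 0.504  -0.1902  0.1546]
ring 1016 ((511.6836853027344, -203.52810668945312), 48.60841369628906)
top flange 0 0 [nan nan nan]
ring 0 0<stdin>:13: RuntimeWarning: Mean of empty slice.
  ret = um.true_divide(
```

View pics/hold.png

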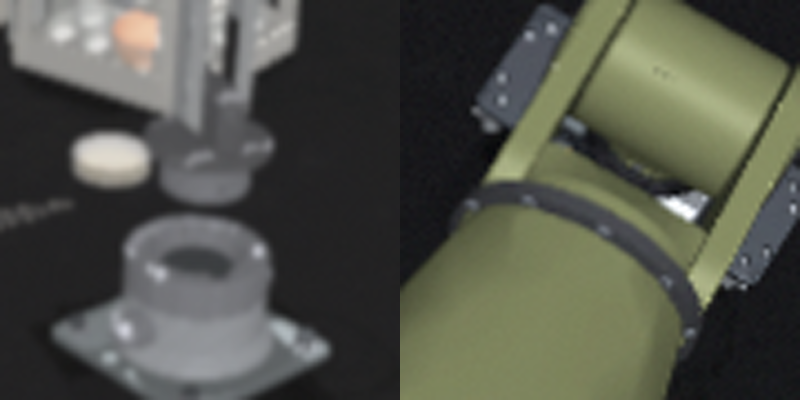

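```bash
cat > cyl.py <<'E'
from h import *
from scipy.optimize import least_squares
def run(n=6):
    s=readout.sense(); g=s["position"]; C=[]
    for _ in range(n):
        f=eyes.grab_frame("scene"); P=pts(f)[0]; C.append(P[np.hypot(*(P[:,:2]-g[:2]).T)<.06])
    P=np.vstack(C); cam=-np.array(f["view"])[:3,:3].T@np.array(f["view"])[:3,3]
    def fit(Q,r,c0):
        d=c0-cam[:2]; d/=np.linalg.norm(d)
        rr=np.hypot(*(Q[:,:2]-c0).T); front=((Q[:,:2]-c0)@d<.2*r)&(abs(rr-r)<.012); Q=Q[front]
        a=least_squares(lambda p:np.hypot(*(Q[:,:2]-p[:2]).T)-r,c0,loss="soft_l1",f_scale=.001)
        b=least_squares(lambda p:np.hypot(*(Q[:,:2]-p[:2]).T)-p[2],[*c0,r],loss="soft_l1",f_scale=.001)
        return np.round(a.x,4),np.round(b.x,4),len(Q),round(float(np.std(a.fun)),4)
    z=P[:,2]-g[2]; c0=g[:2]
    print("TCP",np.round(g,4))
    print("flange",fit(P[(z>-.014)&(z<-.010)],.040,c0))
    print("plug",fit(P[(z>-.036)&(z<-.019)],.028,c0))
    print("ring",fit(P[(P[:,2]>.052)&(P[:,2]<.071)],.046,np.array([.511,-.205])))
    b=P[(z>-.004)&(z<.026)]; print("barpts",len(b))
    for nm,Q in(("fl",P[(z>-.03)&(z<.0)]),("pl",P[(z>-.055)&(z<-.02)])): print(nm,np.histogram(Q[:,2]-g[2],bins=10))
E
python3 -c "import cyl;cyl.run()"
```

```text
TCP [ 0.5121 -0.2059  0.1639]
flange (array([ 0.5115, -0.2062]), array([ 0.5099, -0.2033,  0.0374]), 357, 0.0032)
plug (array([ 0.5103, -0.2049]), array([ 0.51  , -0.2043,  0.0275]), 546, 0.0027)
ring (array([ 0.5125, -0.206 ]), array([ 0.5124, -0.2059,  0.0459]), 1097, 0.0016)
barpts 914
fl (array([157, 129,  53,   1,  22, 152, 554, 640,  87,  76]), array([-2.99861958e-02, -2.69926649e-02, -2.39991341e-02, -2.10056032e-02,
       -1.80120724e-02, -1.50185415e-02, -1.20250107e-02, -9.03147980e-03,
       -6.03794894e-03, -3.04441808e-03, -5.08872196e-05]))
pl (array([ 12,  43,  71,  64,  76,  86, 105, 113,  83,  32]), array([-0.04297871, -0.04080159, -0.03862447, -0.03644735, -0.03427023,
       -0.03209311, -0.029916  , -0.02773888, -0.02556176, -0.02338464,
       -0.02120752]))
```

>>> {"name": "carry_out", "arguments": {"commands": [{"ax": 0,"ay": 0,"az": 0,"tx": -0.033,"ty": 0.007,"tz": 0.1,"jaw": 10},{"ax": 0,"ay": 0,"az": 0,"tx": 0,"ty": 0,"tz": 0.2,"jaw": 10},{"ax": 0,"ay": 0,"az": 0,"tx": 0,"ty": 0,"tz": 0.25,"jaw": 10},{"ax": 0,"ay": 0,"az": 0,"tx": 0,"ty": 0,"tz": 0.25,"jaw": 10},{"ax": 0,"ay": 0,"az": 0,"tx": 0,"ty": 0,"tz": 0.2,"jaw": 10},{"ax": 0,"ay": 0,"az": 0,"tx": 0,"ty": 0,"tz": 0.1,"jaw": 10},{"ax": 0,"ay": 0,"az": 0,"tx": 0,"ty": 0,"tz": 0.05,"jaw": 10},{"ax": 0,"ay": 0,"az": 0,"tx": 0,"ty": 0,"tz": 0,"jaw": 10},{"ax": 0,"ay": 0,"az": 0,"tx": 0,"ty": 0,"tz": 0,"jaw": 10},{"ax": 0,"ay": 0,"az": 0,"tx": 0,"ty": 0,"tz": 0,"jaw": 10}]}}

```text
clock: 13.3
position: [0.5136, -0.2064, 0.1182]
ee_rot: [3.142, 0.001, 2.635]
ft_force: [-0.8, -0.3, -3.1]
opening: 0.0195
```

>>> {"name": "carry_out", "arguments": {"commands": [{"ax": 0,"ay": 0,"az": 0,"tx": 0,"ty": 0,"tz": 0.025,"jaw": 10},{"ax": 0,"ay": 0,"az": 0,"tx": 0,"ty": 0,"tz": 0.025,"jaw": 10},{"ax": 0,"ay": 0,"az": 0,"tx": 0,"ty": 0,"tz": 0.025,"jaw": 10},{"ax": 0,"ay": 0,"az": 0,"tx": 0,"ty": 0,"tz": 0.025,"jaw": 10},{"ax": 0,"ay": 0,"az": 0,"tx": 0,"ty": 0,"tz": 0,"jaw": 10},{"ax": 0,"ay": 0,"az": 0,"tx": 0,"ty": 0,"tz": 0,"jaw": 10},{"ax": 0,"ay": 0,"az": 0,"tx": 0,"ty": 0,"tz": 0,"jaw": 10},{"ax": 0,"ay": 0,"az": 0,"tx": 0,"ty": 0,"tz": 0,"jaw": 10},{"ax": 0,"ay": 0,"az": 0,"tx": 0,"ty": 0,"tz": 0,"jaw": 10},{"ax": 0,"ay": 0,"az": 0,"tx": 0,"ty": 0,"tz": 0,"jaw": 10}]}}

```text
clock: 14.3
position: [0.5134, -0.2063, 0.1139]
ee_rot: [-3.142, -0.0, 2.635]
ft_force: [0.1, 0.2, -2.4]
opening: 0.02
```

```bash
python3 -c "
from h import *
goto(.5135,-.2065,.111,-.51+np.pi)"
```

```text
pos [ 0.5134 -0.2063  0.1139] rot [-3.1416 -0.      2.6351] F [ 0.14  0.24 -2.41] M [ 0.028 -0.139 -0.012] t 14.3 open 0.02
shift units [-0.004 -0.004  0.071]  turn units [-0.    -0.     0.034]  yaw turn az 0.03 j [-0.45  0.4   1.61 -0.    1.13 -1.51]
```

>>> {"name": "carry_out", "arguments": {"commands": [{"ax": 0,"ay": 0,"az": 0,"tx": 0,"ty": 0,"tz": 0.025,"jaw": 10},{"ax": 0,"ay": 0,"az": 0,"tx": 0,"ty": 0,"tz": 0.025,"jaw": 10},{"ax": 0,"ay": 0,"az": 0,"tx": 0,"ty": 0,"tz": 0.025,"jaw": 10},{"ax": 0,"ay": 0,"az": 0,"tx": 0,"ty": 0,"tz": 0.015,"jaw": 10},{"ax": 0,"ay": 0,"az": 0,"tx": 0,"ty": 0,"tz": 0.01,"jaw": 10},{"ax": 0,"ay": 0,"az": 0,"tx": 0,"ty": 0,"tz": 0.01,"jaw": 10},{"ax": 0,"ay": 0,"az": 0,"tx": 0,"ty": 0,"tz": 0.01,"jaw": 10},{"ax": 0,"ay": 0,"az": 0,"tx": 0,"ty": 0,"tz": 0.01,"jaw": 10},{"ax": 0,"ay": 0,"az": 0,"tx": 0,"ty": 0,"tz": 0,"jaw": 10},{"ax": 0,"ay": 0,"az": 0,"tx": 0,"ty": 0,"tz": 0,"jaw": 10}]}}

```text
clock: 15.3
position: [0.5134, -0.2063, 0.1087]
ee_rot: [3.142, -0.0, 2.635]
ft_force: [-0.1, 0.4, -2.4]
opening: 0.0198
```

```bash
python3 -c "
from h import *
goto(.5135,-.2065,.107,-.51+np.pi)"
```

```text
pos [ 0.5134 -0.2063  0.1087] rot [ 3.1416 -0.      2.6351] F [-0.05  0.43 -2.36] M [ 0.027 -0.128 -0.008] t 15.3 open 0.0198
shift units [-0.004 -0.004  0.041]  turn units [ 0.    -0.     0.034]  yaw turn az 0.03 j [-0.45  0.41  1.62  0.    1.12 -1.51]
```

>>> {"name": "carry_out", "arguments": {"commands": [{"ax": 0,"ay": 0,"az": 0,"tx": 0,"ty": 0,"tz": 0.012,"jaw": 10},{"ax": 0,"ay": 0,"az": 0,"tx": 0,"ty": 0,"tz": 0.012,"jaw": 10},{"ax": 0,"ay": 0,"az": 0,"tx": 0,"ty": 0,"tz": 0.012,"jaw": 10},{"ax": 0,"ay": 0,"az": 0,"tx": 0,"ty": 0,"tz": 0.012,"jaw": 10},{"ax": 0,"ay": 0,"az": 0,"tx": 0,"ty": 0,"tz": 0.012,"jaw": 10},{"ax": 0,"ay": 0,"az": 0,"tx": 0,"ty": 0,"tz": 0,"jaw": 10},{"ax": 0,"ay": 0,"az": 0,"tx": 0,"ty": 0,"tz": 0,"jaw": 10},{"ax": 0,"ay": 0,"az": 0,"tx": 0,"ty": 0,"tz": 0,"jaw": 10},{"ax": 0,"ay": 0,"az": 0,"tx": 0,"ty": 0,"tz": 0,"jaw": 10},{"ax": 0,"ay": 0,"az": 0,"tx": 0,"ty": 0,"tz": 0,"jaw": 10}]}}

```text
clock: 16.3
position: [0.5135, -0.2063, 0.1063]
ee_rot: [3.142, 0.0, 2.635]
ft_force: [-1.6, 0.2, 1.1]
opening: 0.0199
```

```bash
python3 -c "
from h import *
goto(.5135,-.2065,.107,-.51+np.pi)"
```

```text
pos [ 0.5135 -0.2063  0.1063] rot [3.1416e+00 1.0000e-04 2.6351e+00] F [-1.61  0.23  1.11] M [0.083 0.128 0.027] t 16.3 open 0.0199
shift units [-0.003 -0.004 -0.017]  turn units [0.    0.001 0.034]  yaw turn az 0.03 j [-0.45  0.41  1.62  0.    1.11 -1.51]
```

>>> {"name": "carry_out", "arguments": {"commands": [{"ax": 0,"ay": 0,"az": 0,"tx": 0,"ty": 0,"tz": 0.012,"jaw": 10},{"ax": 0,"ay": 0,"az": 0,"tx": 0,"ty": 0,"tz": 0.012,"jaw": 10},{"ax": 0,"ay": 0,"az": 0,"tx": 0,"ty": 0,"tz": 0.012,"jaw": 10},{"ax": 0,"ay": 0,"az": 0,"tx": 0,"ty": 0,"tz": 0.012,"jaw": 10},{"ax": 0,"ay": 0,"az": 0,"tx": 0,"ty": 0,"tz": 0,"jaw": 10},{"ax": 0,"ay": 0,"az": 0,"tx": 0,"ty": 0,"tz": 0,"jaw": 10},{"ax": 0,"ay": 0,"az": 0,"tx": 0,"ty": 0,"tz": 0,"jaw": 10},{"ax": 0,"ay": 0,"az": 0,"tx": 0,"ty": 0,"tz": 0,"jaw": 10},{"ax": 0,"ay": 0,"az": 0,"tx": 0,"ty": 0,"tz": 0,"jaw": 10},{"ax": 0,"ay": 0,"az": 0,"tx": 0,"ty": 0,"tz": 0,"jaw": 10}]}}

```text
clock: 17.3
position: [0.5135, -0.2063, 0.1043]
ee_rot: [3.142, 0.0, 2.635]
ft_force: [-0.9, -0.1, 2.2]
opening: 0.0197
```

```bash
python3 -c "
from h import *
goto(.5135,-.2065,.107,-.51+np.pi)"
```

```text
pos [ 0.5135 -0.2063  0.1043] rot [3.1416e+00 1.0000e-04 2.6352e+00] F [-0.94 -0.05  2.18] M [ 0.094  0.007 -0.016] t 17.3 open 0.0197
shift units [-0.003 -0.004 -0.066]  turn units [0.    0.001 0.034]  yaw turn az 0.03 j [-0.45  0.41  1.62  0.    1.11 -1.51]
```

>>> {"name": "carry_out", "arguments": {"commands": [{"ax": 0,"ay": 0,"az": 0,"tx": 0,"ty": 0,"tz": 0.02,"jaw": 10},{"ax": 0,"ay": 0,"az": 0,"tx": 0,"ty": 0,"tz": 0.02,"jaw": 10},{"ax": 0,"ay": 0,"az": 0,"tx": 0,"ty": 0,"tz": 0.02,"jaw": 10},{"ax": 0,"ay": 0,"az": 0,"tx": 0,"ty": 0,"tz": 0.02,"jaw": 10},{"ax": 0,"ay": 0,"az": 0,"tx": 0,"ty": 0,"tz": 0.02,"jaw": 10},{"ax": 0,"ay": 0,"az": 0,"tx": 0,"ty": 0,"tz": 0.02,"jaw": 10},{"ax": 0,"ay": 0,"az": 0,"tx": 0,"ty": 0,"tz": 0,"jaw": 10},{"ax": 0,"ay": 0,"az": 0,"tx": 0,"ty": 0,"tz": 0,"jaw": 10},{"ax": 0,"ay": 0,"az": 0,"tx": 0,"ty": 0,"tz": 0,"jaw": 10},{"ax": 0,"ay": 0,"az": 0,"tx": 0,"ty": 0,"tz": 0,"jaw": 10}]}}

```text
clock: 18.3
position: [0.5135, -0.2063, 0.0996]
ee_rot: [3.142, 0.0, 2.635]
ft_force: [-1.4, -0.2, 5.9]
opening: 0.02
```

>>> {"name": "carry_out", "arguments": {"commands": [{"ax": 0,"ay": 0,"az": 0,"tx": 0,"ty": 0,"tz": 0.02,"jaw": 10},{"ax": 0,"ay": 0,"az": 0,"tx": 0,"ty": 0,"tz": 0.02,"jaw": 10},{"ax": 0,"ay": 0,"az": 0,"tx": 0,"ty": 0,"tz": 0.02,"jaw": 10},{"ax": 0,"ay": 0,"az": 0,"tx": 0,"ty": 0,"tz": 0.02,"jaw": 10},{"ax": 0,"ay": 0,"az": 0,"tx": 0,"ty": 0,"tz": 0.02,"jaw": 10},{"ax": 0,"ay": 0,"az": 0,"tx": 0,"ty": 0,"tz": 0.02,"jaw": 10},{"ax": 0,"ay": 0,"az": 0,"tx": 0,"ty": 0,"tz": 0,"jaw": 10},{"ax": 0,"ay": 0,"az": 0,"tx": 0,"ty": 0,"tz": 0,"jaw": 10},{"ax": 0,"ay": 0,"az": 0,"tx": 0,"ty": 0,"tz": 0,"jaw": 10},{"ax": 0,"ay": 0,"az": 0,"tx": 0,"ty": 0,"tz": 0,"jaw": 10}]}}

```text
clock: 19.3
position: [0.5135, -0.2063, 0.0951]
ee_rot: [3.142, 0.0, 2.635]
ft_force: [-2.1, 0.6, 8.2]
opening: 0.0199
```

```bash
python3 -c "
from h import *
goto(.5135,-.2065,.094,-.51+np.pi)"
```

```text
pos [ 0.5135 -0.2063  0.0951] rot [3.1416e+00 4.0000e-04 2.6352e+00] F [-2.09  0.56  8.25] M [ 0.294  0.364 -0.046] t 19.3 open 0.0199
shift units [-0.001 -0.004  0.028]  turn units [0.    0.004 0.034]  yaw turn az 0.03 j [-0.45  0.42  1.63  0.    1.09 -1.51]
```

>>> {"name": "carry_out", "arguments": {"commands": [{"ax": 0,"ay": 0,"az": 0,"tx": 0,"ty": 0,"tz": 0.015,"jaw": 10},{"ax": 0,"ay": 0,"az": 0,"tx": 0,"ty": 0,"tz": 0.015,"jaw": 10},{"ax": 0,"ay": 0,"az": 0,"tx": 0,"ty": 0,"tz": 0.01,"jaw": 10},{"ax": 0,"ay": 0,"az": 0,"tx": 0,"ty": 0,"tz": 0,"jaw": 10},{"ax": 0,"ay": 0,"az": 0,"tx": 0,"ty": 0,"tz": 0,"jaw": 10},{"ax": 0,"ay": 0,"az": 0.1,"tx": 0,"ty": 0,"tz": 0,"jaw": 10},{"ax": 0,"ay": 0,"az": 0.2,"tx": 0,"ty": 0,"tz": 0,"jaw": 10},{"ax": 0,"ay": 0,"az": 0.2,"tx": 0,"ty": 0,"tz": 0,"jaw": 10},{"ax": 0,"ay": 0,"az": 0,"tx": 0,"ty": 0,"tz": 0,"jaw": 10},{"ax": 0,"ay": 0,"az": 0,"tx": 0,"ty": 0,"tz": 0,"jaw": 10}]}}

```text
clock: 20.3
position: [0.5137, -0.2064, 0.0937]
ee_rot: [3.142, 0.001, 2.583]
ft_force: [-0.9, 0.4, 8.8]
opening: 0.0195
```

```bash
python3 -c "
from h import *
goto(.5135,-.2065,.0936,-.51+np.pi-.87)"
```

```text
pos [ 0.5137 -0.2064  0.0937] rot [3.1415e+00 1.0000e-03 2.5828e+00] F [-0.88  0.38  8.78] M [0.166 0.237 0.005] t 20.3 open 0.0195
shift units [ 0.004 -0.004  0.003]  turn units [4.000e-03 9.000e-03 7.842e+00]  yaw turn az 7.84 j [-0.45  0.42  1.63 -0.    1.09 -1.46]
```

>>> {"name": "carry_out", "arguments": {"commands": [{"ax": 0,"ay": 0,"az": 0.3,"tx": 0,"ty": 0,"tz": 0,"jaw": 10},{"ax": 0,"ay": 0,"az": 0.3,"tx": 0,"ty": 0,"tz": 0,"jaw": 10},{"ax": 0,"ay": 0,"az": 0.3,"tx": 0,"ty": 0,"tz": 0,"jaw": 10},{"ax": 0,"ay": 0,"az": 0.3,"tx": 0,"ty": 0,"tz": 0,"jaw": 10},{"ax": 0,"ay": 0,"az": 0.3,"tx": 0,"ty": 0,"tz": 0,"jaw": 10},{"ax": 0,"ay": 0,"az": 0,"tx": 0,"ty": 0,"tz": 0,"jaw": 10},{"ax": 0,"ay": 0,"az": 0,"tx": 0,"ty": 0,"tz": 0,"jaw": 10},{"ax": 0,"ay": 0,"az": 0,"tx": 0,"ty": 0,"tz": 0,"jaw": 10},{"ax": 0,"ay": 0,"az": 0,"tx": 0,"ty": 0,"tz": 0,"jaw": 10},{"ax": 0,"ay": 0,"az": 0,"tx": 0,"ty": 0,"tz": 0,"jaw": 10}]}}

```text
clock: 21.3
position: [0.5139, -0.2065, 0.0938]
ee_rot: [3.141, 0.001, 2.426]
ft_force: [-0.9, 0.3, 8.3]
opening: 0.0197
```

```bash
python3 -c "
from h import *
goto(.5135,-.2065,.0936,-.51+np.pi-.87)"
```

```text
pos [ 0.5139 -0.2065  0.0938] rot [3.1413e+00 1.5000e-03 2.4257e+00] F [-0.94  0.32  8.32] M [ 0.027  0.124 -0.01 ] t 21.3 open 0.0197
shift units [ 0.008 -0.005  0.004]  turn units [0.008 0.012 6.342]  yaw turn az 6.34 j [-0.45  0.42  1.63 -0.    1.09 -1.3 ]
```

>>> {"name": "carry_out", "arguments": {"commands": [{"ax": 0,"ay": 0,"az": 0.5,"tx": 0,"ty": 0,"tz": 0,"jaw": 10},{"ax": 0,"ay": 0,"az": 0.5,"tx": 0,"ty": 0,"tz": 0,"jaw": 10},{"ax": 0,"ay": 0,"az": 0.5,"tx": 0,"ty": 0,"tz": 0,"jaw": 10},{"ax": 0,"ay": 0,"az": 0.5,"tx": 0,"ty": 0,"tz": 0,"jaw": 10},{"ax": 0,"ay": 0,"az": 0.5,"tx": 0,"ty": 0,"tz": 0,"jaw": 10},{"ax": 0,"ay": 0,"az": 0.5,"tx": 0,"ty": 0,"tz": 0,"jaw": 10},{"ax": 0,"ay": 0,"az": 0.5,"tx": 0,"ty": 0,"tz": 0,"jaw": 10},{"ax": 0,"ay": 0,"az": 0.5,"tx": 0,"ty": 0,"tz": 0,"jaw": 10},{"ax": 0,"ay": 0,"az": 0.4,"tx": 0,"ty": 0,"tz": 0,"jaw": 10},{"ax": 0,"ay": 0,"az": 0.2,"tx": 0,"ty": 0,"tz": 0,"jaw": 10}]}}

```text
clock: 22.3
position: [0.5138, -0.2065, 0.0937]
ee_rot: [3.141, 0.001, 1.943]
ft_force: [-1.1, 1.2, 8.7]
opening: 0.0199
```

>>> {"name": "carry_out", "arguments": {"commands": [{"ax": 0,"ay": 0,"az": 0.15,"tx": 0,"ty": 0,"tz": 0,"jaw": 10},{"ax": 0,"ay": 0,"az": 0.15,"tx": 0,"ty": 0,"tz": 0,"jaw": 10},{"ax": 0,"ay": 0,"az": 0.15,"tx": 0,"ty": 0,"tz": 0,"jaw": 10},{"ax": 0,"ay": 0,"az": 0.15,"tx": 0,"ty": 0,"tz": 0,"jaw": 10},{"ax": 0,"ay": 0,"az": 0.15,"tx": 0,"ty": 0,"tz": 0,"jaw": 10},{"ax": 0,"ay": 0,"az": 0,"tx": 0,"ty": 0,"tz": 0,"jaw": 10},{"ax": 0,"ay": 0,"az": 0,"tx": 0,"ty": 0,"tz": 0,"jaw": 10},{"ax": 0,"ay": 0,"az": 0,"tx": 0,"ty": 0,"tz": 0,"jaw": 10},{"ax": 0,"ay": 0,"az": 0,"tx": 0,"ty": 0,"tz": 0,"jaw": 10},{"ax": 0,"ay": 0,"az": 0,"tx": 0,"ty": 0,"tz": 0,"jaw": 10}]}}

```text
clock: 23.3
position: [0.5138, -0.2065, 0.0937]
ee_rot: [3.141, 0.001, 1.866]
ft_force: [-0.4, -0.0, 8.9]
opening: 0.0199
```

```bash
python3 -c "
from h import *
goto(.5135,-.2065,.0936,-.51+np.pi-.87)"
```

```text
pos [ 0.5138 -0.2065  0.0937] rot [3.1407e+00 9.0000e-04 1.8656e+00] F [-0.37 -0.    8.91] M [0.144 0.173 0.102] t 23.3 open 0.0199
shift units [ 0.002 -0.007  0.003]  turn units [0.009 0.008 0.993]  yaw turn az 0.99 j [-0.45  0.42  1.63 -0.    1.09 -0.74]
```

>>> {"name": "carry_out", "arguments": {"commands": [{"ax": 0,"ay": 0,"az": 0.1,"tx": 0,"ty": 0,"tz": 0,"jaw": 10},{"ax": 0,"ay": 0,"az": 0.1,"tx": 0,"ty": 0,"tz": 0,"jaw": 10},{"ax": 0,"ay": 0,"az": 0.1,"tx": 0,"ty": 0,"tz": 0,"jaw": 10},{"ax": 0,"ay": 0,"az": 0.1,"tx": 0,"ty": 0,"tz": 0,"jaw": 10},{"ax": 0,"ay": 0,"az": 0.1,"tx": 0,"ty": 0,"tz": 0,"jaw": 10},{"ax": 0,"ay": 0,"az": 0,"tx": 0,"ty": 0,"tz": 0,"jaw": 10},{"ax": 0,"ay": 0,"az": 0,"tx": 0,"ty": 0,"tz": 0,"jaw": 10},{"ax": 0,"ay": 0,"az": 0,"tx": 0,"ty": 0,"tz": 0,"jaw": 10},{"ax": 0,"ay": 0,"az": 0,"tx": 0,"ty": 0,"tz": 0,"jaw": 10},{"ax": 0,"ay": 0,"az": 0,"tx": 0,"ty": 0,"tz": 0,"jaw": 10}]}}

```text
clock: 24.3
position: [0.5138, -0.2064, 0.0937]
ee_rot: [3.141, 0.001, 1.813]
ft_force: [-1.2, 0.7, 8.1]
opening: 0.0195
```

```bash
python3 -c "
from h import *
goto(.5135,-.2065,.0936,-.51+np.pi-.87)"
```

```text
pos [ 0.5138 -0.2064  0.0937] rot [3.1408e+00 7.0000e-04 1.8133e+00] F [-1.15  0.67  8.12] M [0.127 0.257 0.08 ] t 24.3 open 0.0195
shift units [-0.    -0.007  0.003]  turn units [0.008 0.007 0.493]  yaw turn az 0.49 j [-0.45  0.42  1.63 -0.    1.09 -0.69]
```

>>> {"name": "carry_out", "arguments": {"commands": [{"ax": 0,"ay": 0,"az": 0.1,"tx": 0,"ty": 0,"tz": 0,"jaw": 10},{"ax": 0,"ay": 0,"az": 0.1,"tx": 0,"ty": 0,"tz": 0,"jaw": 10},{"ax": 0,"ay": 0,"az": 0.1,"tx": 0,"ty": 0,"tz": 0,"jaw": 10},{"ax": 0,"ay": 0,"az": 0.1,"tx": 0,"ty": 0,"tz": 0,"jaw": 10},{"ax": 0,"ay": 0,"az": 0,"tx": 0,"ty": 0,"tz": 0,"jaw": 10},{"ax": 0,"ay": 0,"az": 0,"tx": 0,"ty": 0,"tz": 0,"jaw": 10},{"ax": 0,"ay": 0,"az": 0,"tx": 0,"ty": 0,"tz": 0,"jaw": 10},{"ax": 0,"ay": 0,"az": 0,"tx": 0,"ty": 0,"tz": 0,"jaw": 10},{"ax": 0,"ay": 0,"az": 0,"tx": 0,"ty": 0,"tz": 0,"jaw": 10},{"ax": 0,"ay": 0,"az": 0,"tx": 0,"ty": 0,"tz": 0,"jaw": 10}]}}

```text
clock: 25.3
position: [0.5137, -0.2064, 0.0937]
ee_rot: [3.141, 0.001, 1.771]
ft_force: [-0.9, 0.5, 8.4]
opening: 0.0199
```

```bash
python3 -c "
from h import *
goto(.5135,-.2065,.0936,-.51+np.pi-.87)"
```

```text
pos [ 0.5137 -0.2064  0.0937] rot [3.1408e+00 6.0000e-04 1.7713e+00] F [-0.91  0.47  8.37] M [0.144 0.278 0.086] t 25.3 open 0.0199
shift units [-0.001 -0.006  0.001]  turn units [0.007 0.006 0.093]  yaw turn az 0.09 j [-0.45  0.42  1.63 -0.    1.09 -0.65]
```

>>> {"name": "carry_out", "arguments": {"commands": [{"ax": 0,"ay": 0,"az": 0.08,"tx": 0,"ty": 0,"tz": 0,"jaw": 10},{"ax": 0,"ay": 0,"az": 0.08,"tx": 0,"ty": 0,"tz": 0,"jaw": 10},{"ax": 0,"ay": 0,"az": 0.08,"tx": 0,"ty": 0,"tz": 0,"jaw": 10},{"ax": 0,"ay": 0,"az": 0,"tx": 0,"ty": 0,"tz": 0,"jaw": 10},{"ax": 0,"ay": 0,"az": 0,"tx": 0,"ty": 0,"tz": 0,"jaw": 10},{"ax": 0,"ay": 0,"az": 0,"tx": 0,"ty": 0,"tz": 0,"jaw": 10},{"ax": 0,"ay": 0,"az": 0,"tx": 0,"ty": 0,"tz": 0,"jaw": 10},{"ax": 0,"ay": 0,"az": 0,"tx": 0,"ty": 0,"tz": 0,"jaw": 10},{"ax": 0,"ay": 0,"az": 0,"tx": 0,"ty": 0,"tz": 0,"jaw": 10},{"ax": 0,"ay": 0,"az": 0,"tx": 0,"ty": 0,"tz": 0,"jaw": 10}]}}

```text
clock: 26.3
position: [0.5137, -0.2065, 0.0937]
ee_rot: [3.141, 0.001, 1.746]
ft_force: [-0.5, -0.1, 8.2]
opening: 0.0198
```

```bash
python3 -c "
from h import *
goto(.5135,-.2065,.0936,-.51+np.pi-.87)"
```

```text
pos [ 0.5137 -0.2065  0.0937] rot [3.1408e+00 7.0000e-04 1.7462e+00] F [-0.51 -0.07  8.18] M [0.094 0.236 0.076] t 26.3 open 0.0198
shift units [ 0.    -0.006  0.002]  turn units [ 0.008  0.006 -0.147]  yaw turn az -0.15 j [-0.45  0.42  1.63 -0.    1.09 -0.62]
```

>>> {"name": "carry_out", "arguments": {"commands": [{"ax": 0,"ay": 0,"az": 0.08,"tx": 0,"ty": 0,"tz": 0,"jaw": 10},{"ax": 0,"ay": 0,"az": 0.08,"tx": 0,"ty": 0,"tz": 0,"jaw": 10},{"ax": 0,"ay": 0,"az": 0.08,"tx": 0,"ty": 0,"tz": 0,"jaw": 10},{"ax": 0,"ay": 0,"az": 0.08,"tx": 0,"ty": 0,"tz": 0,"jaw": 10},{"ax": 0,"ay": 0,"az": 0,"tx": 0,"ty": 0,"tz": 0,"jaw": 10},{"ax": 0,"ay": 0,"az": 0,"tx": 0,"ty": 0,"tz": 0,"jaw": 10},{"ax": 0,"ay": 0,"az": 0,"tx": 0,"ty": 0,"tz": 0,"jaw": 10},{"ax": 0,"ay": 0,"az": 0,"tx": 0,"ty": 0,"tz": 0,"jaw": 10},{"ax": 0,"ay": 0,"az": 0,"tx": 0,"ty": 0,"tz": 0,"jaw": 10},{"ax": 0,"ay": 0,"az": 0,"tx": 0,"ty": 0,"tz": 0,"jaw": 10}]}}

```text
clock: 27.3
position: [0.5135, -0.2064, 0.0936]
ee_rot: [3.141, 0.0, 1.713]
ft_force: [-4.3, 0.4, 9.0]
opening: 0.0199
```

```bash
python3 -c "
from h import *
goto(.5135,-.2065,.0936,-.51+np.pi-.87)"
```

```text
pos [ 0.5135 -0.2064  0.0936] rot [3.1414e+00 5.0000e-04 1.7130e+00] F [-4.25  0.41  8.99] M [0.128 0.663 0.293] t 27.3 open 0.0199
shift units [-0.002 -0.     0.001]  turn units [ 0.002  0.005 -0.464]  yaw turn az -0.46 j [-0.45  0.42  1.63 -0.    1.09 -0.59]
```

>>> {"name": "carry_out", "arguments": {"commands": [{"ax": 0,"ay": 0,"az": 0.06,"tx": 0,"ty": 0,"tz": 0,"jaw": 10},{"ax": 0,"ay": 0,"az": 0.06,"tx": 0,"ty": 0,"tz": 0,"jaw": 10},{"ax": 0,"ay": 0,"az": 0,"tx": 0,"ty": 0,"tz": 0,"jaw": 10},{"ax": 0,"ay": 0,"az": 0,"tx": 0,"ty": 0,"tz": 0,"jaw": 10},{"ax": 0,"ay": 0,"az": 0,"tx": 0,"ty": 0,"tz": 0,"jaw": 10},{"ax": 0,"ay": 0,"az": 0,"tx": 0,"ty": 0,"tz": 0,"jaw": 10},{"ax": 0,"ay": 0,"az": 0,"tx": 0,"ty": 0,"tz": 0,"jaw": 10},{"ax": 0,"ay": 0,"az": 0,"tx": 0,"ty": 0,"tz": 0,"jaw": 10},{"ax": 0,"ay": 0,"az": 0,"tx": 0,"ty": 0,"tz": 0,"jaw": 10},{"ax": 0,"ay": 0,"az": 0,"tx": 0,"ty": 0,"tz": 0,"jaw": 10}]}}

```text
clock: 28.3
position: [0.5133, -0.2064, 0.0936]
ee_rot: [-3.141, 0.0, 1.7]
ft_force: [-5.1, -0.1, 9.9]
opening: 0.0197
```

```bash
python3 -c "
from h import *
goto(.5135,-.2065,.0975,-.51+np.pi-.87)"
```

```text
pos [ 0.5133 -0.2064  0.0936] rot [-3.1412e+00  3.0000e-04  1.7005e+00] F [-5.11 -0.14  9.88] M [0.114 0.946 0.368] t 28.3 open 0.0197
shift units [-0.003  0.006 -0.098]  turn units [-0.004  0.003 -0.584]  yaw turn az -0.58 j [-0.45  0.42  1.63 -0.    1.09 -0.58]
```

>>> {"name": "carry_out", "arguments": {"commands": [{"ax": 0,"ay": 0,"az": -0.08,"tx": 0,"ty": 0,"tz": 0,"jaw": 10},{"ax": 0,"ay": 0,"az": 0,"tx": 0,"ty": 0,"tz": -0.02,"jaw": 10},{"ax": 0,"ay": 0,"az": 0,"tx": 0,"ty": 0,"tz": -0.02,"jaw": 10},{"ax": 0,"ay": 0,"az": 0,"tx": 0,"ty": 0,"tz": -0.02,"jaw": 10},{"ax": 0,"ay": 0,"az": 0,"tx": 0,"ty": 0,"tz": -0.02,"jaw": 10},{"ax": 0,"ay": 0,"az": 0,"tx": 0,"ty": 0,"tz": -0.02,"jaw": 10},{"ax": 0,"ay": 0,"az": 0,"tx": 0,"ty": 0,"tz": 0,"jaw": 10},{"ax": 0,"ay": 0,"az": 0,"tx": 0,"ty": 0,"tz": 0,"jaw": 10},{"ax": 0,"ay": 0,"az": 0,"tx": 0,"ty": 0,"tz": 0,"jaw": 10},{"ax": 0,"ay": 0,"az": 0,"tx": 0,"ty": 0,"tz": 0,"jaw": 10}]}}

```text
clock: 29.3
position: [0.5133, -0.2063, 0.0971]
ee_rot: [-3.141, -0.0, 1.708]
ft_force: [-4.5, -2.0, 4.1]
opening: 0.0195
```

```bash
python3 -c "
from h import *
goto(.5135,-.2065,.0985,-.51+np.pi-.87)"
```

```text
pos [ 0.5133 -0.2063  0.0971] rot [-3.1413e+00 -1.0000e-04  1.7084e+00] F [-4.54 -2.05  4.06] M [-0.336  1.024  0.174] t 29.3 open 0.0195
shift units [-0.005  0.005 -0.035]  turn units [-0.003 -0.001 -0.508]  yaw turn az -0.51 j [-0.45  0.42  1.63 -0.    1.1  -0.59]
```

>>> {"name": "carry_out", "arguments": {"commands": [{"ax": 0,"ay": 0,"az": -0.08,"tx": 0,"ty": -0.012,"tz": 0,"jaw": 10},{"ax": 0,"ay": 0,"az": 0,"tx": 0,"ty": 0,"tz": -0.01,"jaw": 10},{"ax": 0,"ay": 0,"az": 0,"tx": 0,"ty": 0,"tz": 0,"jaw": 10},{"ax": 0,"ay": 0,"az": 0,"tx": 0,"ty": 0,"tz": 0,"jaw": 10},{"ax": 0,"ay": 0,"az": 0,"tx": 0,"ty": 0,"tz": 0,"jaw": 10},{"ax": 0,"ay": 0,"az": 0,"tx": 0,"ty": 0,"tz": 0,"jaw": 10},{"ax": 0,"ay": 0,"az": 0,"tx": 0,"ty": 0,"tz": 0,"jaw": 10},{"ax": 0,"ay": 0,"az": 0,"tx": 0,"ty": 0,"tz": 0,"jaw": 10},{"ax": 0,"ay": 0,"az": 0,"tx": 0,"ty": 0,"tz": 0,"jaw": 10},{"ax": 0,"ay": 0,"az": 0,"tx": 0,"ty": 0,"tz": 0,"jaw": 10}]}}

```text
clock: 30.3
position: [0.5132, -0.2064, 0.0977]
ee_rot: [3.141, 0.0, 1.717]
ft_force: [-2.4, -1.0, 4.7]
opening: 0.02
```

```bash
python3 -c "
from h import *
goto(.5135,-.2065,.0985,-.51+np.pi-.87)"
```

```text
pos [ 0.5132 -0.2064  0.0977] rot [3.1410e+00 2.0000e-04 1.7167e+00] F [-2.38 -0.95  4.72] M [-0.063  0.373  0.003] t 30.3 open 0.02
shift units [-0.004  0.007 -0.019]  turn units [ 0.006  0.002 -0.429]  yaw turn az -0.43 j [-0.45  0.42  1.63  0.    1.1  -0.59]
```

>>> {"name": "carry_out", "arguments": {"commands": [{"ax": 0,"ay": 0,"az": 0,"tx": 0,"ty": 0,"tz": 0,"jaw": 20},{"ax": 0,"ay": 0,"az": 0,"tx": 0,"ty": 0,"tz": 0,"jaw": 22},{"ax": 0,"ay": 0,"az": 0,"tx": 0,"ty": 0,"tz": 0,"jaw": 26},{"ax": 0,"ay": 0,"az": 0,"tx": 0,"ty": 0,"tz": 0,"jaw": 34},{"ax": 0,"ay": 0,"az": 0,"tx": 0,"ty": 0,"tz": 0,"jaw": 44},{"ax": 0,"ay": 0,"az": 0,"tx": 0,"ty": 0,"tz": 0,"jaw": 50},{"ax": 0,"ay": 0,"az": 0,"tx": 0,"ty": 0,"tz": 0,"jaw": 50},{"ax": 0,"ay": 0,"az": 0,"tx": 0,"ty": 0,"tz": 0,"jaw": 50},{"ax": 0,"ay": 0,"az": 0,"tx": 0,"ty": 0,"tz": 0,"jaw": 50},{"ax": 0,"ay": 0,"az": 0,"tx": 0,"ty": 0,"tz": 0,"jaw": 50}]}}

```text
clock: 31.3
position: [0.5129, -0.2064, 0.0975]
ee_rot: [-3.142, -0.0, 1.717]
ft_force: [0.3, -0.9, 0.7]
opening: 0.0501
```

>>> {"name": "carry_out", "arguments": {"commands": [{"ax": 0,"ay": 0,"az": 0,"tx": 0,"ty": 0,"tz": -0.1,"jaw": 50},{"ax": 0,"ay": 0,"az": 0,"tx": 0,"ty": 0,"tz": -0.2,"jaw": 50},{"ax": 0,"ay": 0,"az": 0,"tx": 0,"ty": 0,"tz": -0.4,"jaw": 50},{"ax": 0,"ay": 0,"az": 0,"tx": 0,"ty": 0,"tz": -0.5,"jaw": 50},{"ax": 0,"ay": 0,"az": 0,"tx": 0,"ty": 0,"tz": -0.5,"jaw": 50},{"ax": 0,"ay": 0,"az": 0,"tx": 0,"ty": 0,"tz": -0.5,"jaw": 50},{"ax": 0,"ay": 0,"az": 0,"tx": 0,"ty": 0,"tz": -0.5,"jaw": 50},{"ax": 0,"ay": 0,"az": 0,"tx": 0,"ty": 0,"tz": -0.3,"jaw": 50},{"ax": 0,"ay": 0,"az": 0,"tx": 0,"ty": 0,"tz": -0.1,"jaw": 50},{"ax": 0,"ay": 0,"az": 0,"tx": 0,"ty": 0,"tz": 0,"jaw": 50}]}}

```text
clock: 32.3
position: [0.513, -0.2063, 0.2216]
ee_rot: [3.141, 0.0, 1.717]
ft_force: [-0.3, 0.1, -0.7]
opening: 0.0501
```

```bash
cat > fin.py <<'E'
from h import *
from scipy.optimize import least_squares
goto(.5135,-.2065,.0985,-.51+np.pi-.87)
fs=[eyes.grab_frame("scene") for _ in range(6)]; f=fs[0]
P=np.vstack([pts(x)[0] for x in fs]); P=P[np.hypot(*(P[:,:2]-[.512,-.206]).T)<.07]
def plane(Q):
    for _ in range(3):
        c=np.linalg.lstsq(np.c_[Q[:,:2]-[.512,-.206],np.ones(len(Q))],Q[:,2],rcond=None)[0]
        Q=Q[abs(Q[:,2]-np.c_[Q[:,:2]-[.512,-.206],np.ones(len(Q))]@c)<.003]
    return np.round(c,4),len(Q)
print("flange plane",plane(P[(P[:,2]>.08)&(P[:,2]<.098)&(np.hypot(*(P[:,:2]-[.512,-.206]).T)<.038)]))
b=P[(P[:,2]>.122)&(P[:,2]<.14)]; print("bar top",plane(b),np.round(b.mean(0),4),cv2.minAreaRect(b[:,:2].astype(np.float32)*1000))
im=np.mean([x["image"] for x in fs],0).astype(np.uint8)
p=proj(f,[.511,-.205,.09])[0]; x,y=int(p[0])-45,int(p[1])-45
save("fin_%d.png"%(readout.sense()["clock"]*10),cv2.resize(im[y:y+90,x:x+90],(500,500),interpolation=cv2.INTER_CUBIC))
E
python3 fin.py; ls pics
```

```text
pos [ 0.513  -0.2063  0.2216] rot [3.1413e+00 1.0000e-04 1.7168e+00] F [-0.29  0.12 -0.67] M [ 0.    -0.078 -0.006] t 32.3 open 0.0501
shift units [-0.005  0.011  3.079]  turn units [ 0.003  0.001 -0.428]  yaw turn az -0.43 j [-0.45  0.29  1.49  0.    1.36 -0.59]
flange plane (array([ 0.0009, -0.0001,  0.0894]), 977)
bar top (array([ 0.1195, -0.0021,  0.1277]), 463) [ 0.5089 -0.2     0.127 ] ((510.703125, -203.57217407226562), (21.64373779296875, 62.55427932739258), 6.25908088684082)
fin_326.png
hold.png
maps.png
pre.png
pre2.png
scene0.png
scenec.png
top0.png
topc.png
```

View pics/fin_326.png

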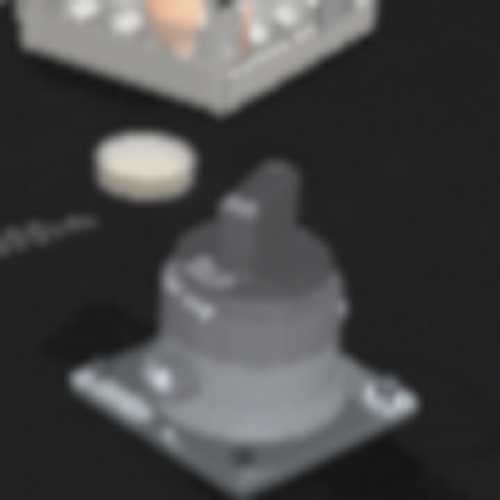

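The picture shows the lid seated flush and level on the ring (flange at about pixel (250,265)), with the gripper clear and the dish still upright. Handing in.

```bash
python3 -c "
from h import *
print(bot.close_job())"
```

```text
the job is handed in; nothing more can be done
None
```

The lid is on the housing, turned to its stop and let go. I handed the job in at about 32.6 s of the 64 s; no verdict is reported.

**What I did:**
- I picked up the large grey lid by its bar, leaving the small grey, the green and the purple ones.
- I read the slots in the pictures at about −0.51 rad. The lugs went in at that angle without searching, and the spring's force rose as given.
- I pressed to about 23 mm below the mouth with roughly 11 N on the housing.
- I turned about 53° clockwise until the stop was felt at 0.37 N m. That is a little past the nominal 50°, within the slot clearance.
- I then let the spring lift the lid and opened the jaws.

**Last checks:**
- **Height and level:** the flange top measures 89.4 mm, which puts the grip point at about 109.4 mm (109 nominal). The flange is level within about 0.1°.
- **Contact:** the force readings are near zero, and the gripper is clear above the lid.
- **Centring:** the tool stood at (0.513, −0.206) when it let go, which agrees with the ring centre I measured, (0.5125, −0.206).
- **Bystanders:** the dish is upright in the last picture. I did not re-measure any of the three at the end, but the arm stayed well clear of them all.

**What disagreed or was not tested:**
- The two cameras differed by about 4 mm in absolute position, so I worked from relative measurements in the scene camera.
- The plane fit on the bar top at the end came out tilted (slope 0.12). I put that down to points on the bar's side, since the flange fit was level.
- I did not try turning the lid back. That it is locked rests on its height: about 2.5 mm above where the lugs would meet the lip.

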